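# Put a glass plate away on a cork separator in the plate drawer

### The arm

A 6-joint arm with a two-finger parallel gripper is mounted at the origin on the work surface. World frame = base frame: x ahead of the robot, y to its left, z up, the work surface at z = 0. Lengths are in mm, angles in rad, forces in N, time in s.
With the tool pointing down it reaches from about 375 to 900 mm from the base axis. Payload 3.1 kg.
Tool frame: the origin (TCP) lies at the very end of the fingers, on their centre line; the grasp point (between the pads) lies 19 mm behind it; x points along the fingers, z is the direction in which the jaws open and shut, and the axes are right-handed (so a half turn about x gives the same grasp; the last joint's range is limited). The gripper opens to 87 mm and grips with 3 to 60 N. Pads are 19 mm wide; open, the fingers measure 117 mm over their backs; the gripper's body (75 mm by 190 mm) begins 51 mm behind the grasp point.
Start: joints at [-1.335, 0.527, 1.433, -0, 1.181, -0.178], TCP at [251.899, -571.965, 222.548] pointing down, gripper open.
Joint ranges: [-3.08, 3.08], [-0.75, 2.2], [0.22, 2.44], [-1.43, 4.57], [0, 2.65], [-2.85, 2.85]. Speed limits (rad/s): [2.79, 2.79, 3.14, 3.14, 3.14, 3.14].

### API

Orientations are given as a 3x3 rotation matrix whose columns are the frame's x, y, z axes.
In Python, from bench import get_obs, snapshot, job_done gives the robot as it stands.
- The arm moves only by the tool send_rows, never from a script. Its argument "steps" is a list that holds one entry, the list of rows, each a list of 6 numbers: the shift along the tool's x, y, z in cm, then the turn, a rotation vector about the tool's x, y, z in degrees. A call has exactly 10 rows; each row shifts and turns the commanded pose from where the row before left it, along the tool's axes as they then stand; what a row does not reach is not made up. A row lasts 1/12 s, in which the tool goes at most 41.7 mm and 7.16 degrees, less where a joint would pass 70% of its speed; a pose out of reach is approached as far as the arm can. A call with a gripper value outside its range is refused whole. "grip" is the finger opening in cm, from 0 to 8.7, set as the call begins (left out, the last holds). The fingers move at their own pace and stop on an object; "grip_force" is the grip in N (left out, the last holds). Time passes only in rows, so rows that do not move let the fingers close, or fill a call up. It gives the time, the measured TCP pose, the force and the opening at its end, in the units of the state.
- get_obs(): the state, without advancing time (a new reading comes with each control period).
- snapshot(name): name is "scene" or "top" or "wrist"; returns a dict with "img" (480x640x3 uint8, blue, green, red), "depth" (480x640 float32, mm along the optical axis (not along the pixel's ray), 0 where there is no reading), "camera_matrix" (3x3 intrinsics, pixels), "cam_to_world" (4x4, takes a point from camera to world coordinates); the wrist camera has in their place "hand_eye" (4x4, takes a point from camera to tool coordinates, whose origin is the TCP and whose axes are the tool frame's). Camera axes: x right, y down, z forward; pixel columns grow to the right and rows downward; lengths in mm; the calibration is good to about 2 mm. The wrist camera is an equidistant fisheye: a pixel r from the principal point sees the ray r / f radians off the axis. A picture is of the moment at which its call begins: read the wrist's pose just before it.
- job_done(): hands the job in, once; it reports no verdict.
The state is a dict: "clock": time; "joints": joint angles; "joint_vel": joint speeds; "effort": joint torques, N m; "eef_pos": TCP position; "orientation": TCP orientation; "contact_force": force on the tool from outside, world axes, zero at the start; "ft_torque": the same for the moment, N m; "width": finger opening in mm.
Only numpy, scipy, OpenCV 4.12 (cv2) and the standard library are available. Lean on these libraries where they do the work, as an engineer would, in place of code of your own. Each camera call takes 0.05 s, during which the arm holds its last target. There are 200 camera calls.

### The job

Put the ruled glass plate on the bench away in the top drawer of the small grey cabinet: open the drawer (you cannot see whether its slide catch is holding it; free the catch if it is), lay the cork sheet squarely over the glass plate already inside, then set the second glass plate squarely on the cork, lined up with it. Glass must never touch glass and the plate must be set down, not dropped. Finish by closing the drawer fully without slamming it, and leave everything else on the bench where it is.

Things in the scene. Friction and masses are not known exactly. Their poses are not given: they have to be found in the camera images.
- cabinet: Small grey steel bench-top cabinet, fixed, 230 deep (x) x 250 wide (y) x 130 high. Origin: centre of its underside. Its front looks along its own -x, towards the robot; its face is 115 mm in front of the origin, the two drawer fronts stand 12 mm proud of it. Only the top drawer works (front 236 wide, 67 to 123 mm above the bench); the lower front and its smaller bar are fixed.
- drawer (a joint): Opening of the top drawer in m: 0 shut, 0.160 fully out, along the cabinet's -x. Starts shut. It runs with about 1.5 N of friction and stays where it is left. When the catch holds it, it gives about 2 mm and then stops dead.
- handle (a point): Middle of the top drawer's bar handle: a round steel bar 10 mm thick, 110 mm long along the cabinet's y, its axis 106 mm above the bench and 40 mm in front of the drawer front (35 mm clear gap behind the bar). Moves with the drawer; axes as the cabinet's.
- bay (a point): Middle of the storage place in the top drawer, on its grey liner, 74 mm above the bench; moves with the drawer, axes as the cabinet's. Inside, the drawer is 200 long (x; front wall 80 mm towards -x from here) x 210 wide; side walls 24 mm above the liner, front 49. Fully out, this point is 80 mm clear of the cabinet's face. A 20 mm catch tab stands on the left wall. Stacks up to 26 mm fit.
- catch_thumb (a point): Top middle of the slide catch's black ribbed thumb piece, 16 (x) x 30 (y) x 18 high, top 151 mm above the bench, on a guide plate (133) near the cabinet's left front top corner. Slides along the cabinet's y, 22 mm, 2 N friction, stays put: at the left end (+y, 104 mm off the middle) it holds, at the right end it frees. Starts short of the right end; only trying the drawer tells if it holds.
- plate_low: Ruled glass plate already in the top drawer, lying flat on the liner, long side roughly along the drawer: green-tinted glass with a dark ruled grid and a white frosted end, 120 (x) x 50 (y) x 8 mm thick, 0.12 kg. Origin: centre of its underside. Hidden until the drawer is open.
- sheet: Brown cork separator sheet, stiff, 136 (x) x 64 (y) x 6 mm thick, about 0.03 kg, flat on the bench. Origin: centre of its underside.
- plate_top: Ruled glass plate on the bench, the same as the one in the drawer: 120 (x) x 50 (y) x 8 mm thick, 0.12 kg, dark ruled grid and a white frosted end (either end may point either way). Origin: centre of its underside.
- slide_box: Bystander: blue plastic slide box, 101 x 86 x 35 mm. Origin: centre of its underside, as for all the bystanders.
- stage_insert: Bystander: bare aluminium stage insert with a round hole, 110 x 60 x 6 mm.
- oil_bottle: Bystander: small amber bottle, 34 mm across, 75 mm high, upright.
- petri_dish: Bystander: clear shut petri dish, 90 mm across, 15 mm high.
- lens_brush: Bystander: small brush, about 120 mm long, lying.
- slide_mailer: Bystander: flat white slide mailer, 90 x 40 x 12 mm, lying between robot and cabinet.
- blower: Bystander: black rubber dust blower standing on its base, 60 mm across, 115 mm high.
There are look-alikes about, which are no part of the job. Leave any blue look-alike of the plate_top alone.

How it is judged (in metres and radians):
On the way, in this order (a step that is already met when the one before it is completed fails the run):
1. the top drawer is pulled open far enough to work in (value of joint drawer above 0.1 m), for 0.2 s.
2. the cork sheet lies flat and square over the glass plate in the drawer and is let go (x of sheet in the frame of plate_low between -0.01 and 0.01 m and y of sheet in the frame of plate_low between -0.01 and 0.01 m and z of sheet in the frame of plate_low between 0.0055 and 0.0105 m and angle between the x axis of sheet and the x axis of plate_low, either way round below 0.14 rad and angle between sheet's own z axis and vertical below 0.05 rad and x of plate_low in the frame of bay between -0.035 and 0.035 m and y of plate_low in the frame of bay between -0.045 and 0.045 m and angle between plate_low's own z axis and vertical below 0.04 rad and contact force between sheet and the fingers below 0.1 N and value of joint drawer above 0.05 m), for 0.2 s.
3. the second glass plate lies flat and square on the cork and is let go (x of sheet in the frame of plate_low between -0.01 and 0.01 m and y of sheet in the frame of plate_low between -0.01 and 0.01 m and z of sheet in the frame of plate_low between 0.0055 and 0.0105 m and angle between the x axis of sheet and the x axis of plate_low, either way round below 0.14 rad and angle between each of sheet, plate_top's own z axis and vertical below 0.05 rad and x of plate_top in the frame of sheet between -0.01 and 0.01 m and y of plate_top in the frame of sheet between -0.01 and 0.01 m and z of plate_top in the frame of sheet between 0.0035 and 0.0085 m and angle between the x axis of plate_top and the x axis of sheet, either way round below 0.14 rad and contact force between plate_top and the fingers below 0.1 N and value of joint drawer above 0.05 m), for 0.2 s.
At the end, for the whole second after the job is handed in: Drawer shut to within 6 mm. In it, flat and at rest: the first plate (within 35 mm along, 45 mm across, of the place's middle), the cork on it and the second plate on the cork, each within 10 mm lengthwise and crosswise and 8 degrees of the piece below, either way round; nothing held (x of sheet in the frame of plate_low between -0.01 and 0.01 m and y of sheet in the frame of plate_low between -0.01 and 0.01 m and z of sheet in the frame of plate_low between 0.0055 and 0.0105 m and angle between the x axis of sheet and the x axis of plate_low, either way round below 0.14 rad and angle between each of sheet, plate_top's own z axis and vertical below 0.05 rad and x of plate_top in the frame of sheet between -0.01 and 0.01 m and y of plate_top in the frame of sheet between -0.01 and 0.01 m and z of plate_top in the frame of sheet between 0.0035 and 0.0085 m and angle between the x axis of plate_top and the x axis of sheet, either way round below 0.14 rad and x of plate_low in the frame of bay between -0.035 and 0.035 m and y of plate_low in the frame of bay between -0.045 and 0.045 m and angle between plate_low's own z axis and vertical below 0.04 rad and contact force between each of sheet, plate_top and the fingers below 0.1 N and value of joint drawer below 0.006 m and linear speed of each of plate_top, sheet, plate_low below 0.02 m/s); the robot touches nothing.
It fails at once if glass touched glass (contact force between plate_low and plate_top above 0.3 N).
It fails at once if the glass plate was dropped (falling free faster than 0.5 m/s, about 13 mm of fall) (linear speed of plate_top above 0.5 m/s and contact force between plate_top and anything else below 0.05 N).
It fails at once if the drawer was slammed (closing faster than 0.45 m/s) (velocity of joint drawer below -0.45 m/s).
It fails at once if a bystander was shifted by more than 30 mm (distance of any of slide_box, stage_insert, oil_bottle, petri_dish, lens_brush, slide_mailer, blower from where it was at the start of the episode above 0.03 m).
It fails at once if the bottle or the blower was knocked over (angle between any of oil_bottle, blower's own z axis and vertical above 0.6 rad).
It also fails if it takes over 72 s, if anything falls off the work surface, if the arm or the gripper's body presses on something with over 40 N, if the wrist force passes 120 N, or if a joint passes its speed limit or range.

## Working session

There is one attempt and no reset: what is moved stays moved. The work goes in short steps, Python scripts to look and compute and a tool call to move; the robot and the scene stay as the last step left them, time stands still between calls to the robot, and variables do not carry over. Pictures are saved under pics/ and viewed, about 8 in all and at most 12, crops included, and the job is handed in when it is done.

Besides the shell and the picture viewer there is one more tool, called after "Request:" as a command line: name --argument value ..., lists and objects as JSON in quotes. send_rows: Moves the arm, as the interface text tells. Its arguments: {"type":"object","properties":{"steps":{"type":"array"},"grip":{"type":"number"},"grip_force":{"type":"number"}},"required":["steps"]}

```bash
ls; mkdir -p pics; python3 - <<'E'
from bench import get_obs, snapshot
import cv2,pickle,numpy as np
o=get_obs();print(o)
d={n:snapshot(n) for n in("scene","top")}
pickle.dump(d,open('s0.pkl','wb'))
for n in d: cv2.imwrite(f'pics/{n}0.png',d[n]['img']);print(n,d[n]['camera_matrix'],d[n]['cam_to_world'].round(3))
E
```

```text
pics
{'clock': 0.0, 'joints': array([-1.33450679e+00,  5.28472668e-01,  1.43391350e+00, -1.54886399e-05,
        1.18137195e+00, -1.78468685e-01]), 'joint_vel': array([ 0.00027747, -0.00176806, -0.00094153, -0.00052222, -0.00086061,
       -0.00202188]), 'effort': array([ 1.36180770e-03, -4.40034699e+01, -1.76591152e+01,  6.33395906e-02,
        5.82154433e-02, -1.63221152e-04]), 'eef_pos': array([ 251.72166876, -571.26571584,  221.56407092]), 'orientation': array([[-5.20858517e-04,  9.15211497e-01,  4.02973504e-01],
       [ 2.10193567e-03,  4.02973671e-01, -9.15209158e-01],
       [-9.99997655e-01,  3.70329899e-04, -2.13360796e-03]]), 'contact_force': array([ 0.7279384 , -1.26245561,  0.61699919]), 'ft_torque': array([-0.0462429 ,  0.01599919, -0.01107108]), 'width': 87.04734987371562}
scene [[444.71971592   0.         317.56983049]
 [  0.         444.71971592 236.70982268]
 [  0.           0.           1.        ]] [[-4.630000e-01  7.530000e-01 -4.680000e-01  1.120165e+03]
 [ 8.860000e-01  3.900000e-01 -2.490000e-01  3.296580e+02]
 [-5.000000e-03 -5.300000e-01 -8.480000e-01  1.105726e+03]
 [ 0.000000e+00  0.000000e+00  0.000000e+00  1.000000e+00]]
top [[618.8709054    0.         320.02532673]
 [  0.         618.8709054  228.65570385]
 [  0.           0.           1.        ]] [[ 6.000000e-03 -9.910000e-01  1.310000e-01  3.719710e+02]
 [-1.000000e+00 -5.000000e-03  1.000000e-02  3.905400e+01]
 [-9.000000e-03 -1.310000e-01 -9.910000e-01  1.819875e+03]
 [ 0.000000e+00  0.000000e+00  0.000000e+00  1.000000e+00]]
```

View pics/top0.png

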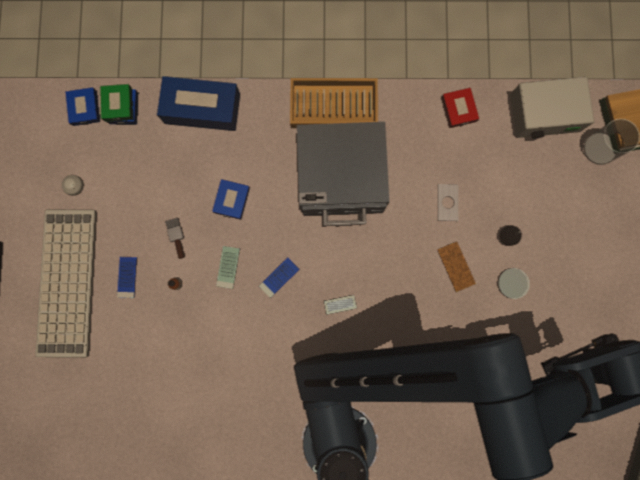

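View pics/scene0.png

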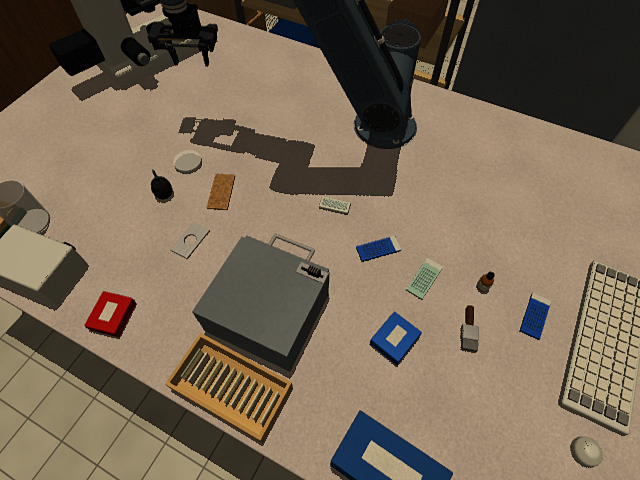

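Top view: the cabinet is at (342,168), its bar handle at (344,220) and the catch at (313,196). The cork is at (457,267). Plate candidates are the green gridded one at (229,267) and the blue ones at (127,277) and (280,277). The green-tinted one fits the description; the blue ones are look-alikes. The white item at (340,304) is the mailer. Next I measure and confirm in an enlarged crop.

```bash
cat > h.py <<'E'
import numpy as np,cv2,pickle
def cloud(s):
    "world xyz per pixel (pinhole cams)"
    K=s['camera_matrix'];T=s['cam_to_world'];d=s['depth'].astype(float)
    v,u=np.mgrid[:480,:640]
    p=np.stack([(u-K[0,2])/K[0,0]*d,(v-K[1,2])/K[1,1]*d,d],-1)
    P=p@T[:3,:3].T+T[:3,3];P[d==0]=np.nan
    return P
def proj(s,P):
    T=np.linalg.inv(s['cam_to_world']);c=np.atleast_2d(P)@T[:3,:3].T+T[:3,3]
    q=c@s['camera_matrix'].T;return q[:,:2]/q[:,2:]
def rect(P):
    "minAreaRect of xy points -> centre, (long,short), yaw of long axis deg"
    (c,(w,h),a)=cv2.minAreaRect(P[:,:2].astype(np.float32))
    if w<h:w,h,a=h,w,a+90
    return np.round(c,1),round(w,1),round(h,1),round((a+90)%180-90,1)
E
python3 - <<'E'
from h import *
d=pickle.load(open('s0.pkl','rb'))
for n,b in (('top',{'cork':(430,235,482,298),'plate':(212,240,246,295),'cab':(290,115,395,218),'handle':(315,205,372,228),'catch':(298,186,330,206)}),('scene',{'cork':(200,168,242,215),'plate':(402,255,446,302),'cab':(190,232,330,372),'handle':(268,230,318,265),'catch':(296,258,330,282)})):
    s=d[n];P=cloud(s);hsv=cv2.cvtColor(s['img'],cv2.COLOR_BGR2HSV).astype(int)
    for k,(u0,v0,u1,v1) in b.items():
        p=P[v0:v1,u0:u1].reshape(-1,3);h=hsv[v0:v1,u0:u1].reshape(-1,3)
        if k=='cork': m=(h[:,1]>110)&(h[:,0]<25)
        elif k=='plate': m=(h[:,0]>30)&(h[:,0]<100)&(h[:,1]>20)
        elif k=='cab': m=(p[:,2]>120)&(p[:,2]<139)
        elif k=='handle': m=(p[:,2]>95)&(p[:,2]<118)
        else: m=p[:,2]>139
        p=p[m&np.isfinite(p[:,0])]
        print(n,k,len(p),rect(p),'z',np.percentile(p[:,2],[10,50,90]).round(1),'min/max',p[:,:2].min(0).round(),p[:,:2].max(0).round())
    t=P[300:340,150:200] if n=='top' else P[330:380,330:360]
    print('table z',np.nanmedian(t[...,2]))
I=d['top']['img'];c=[cv2.resize(I[v-30:v+30,u-35:u+35],None,fx=5,fy=5,interpolation=2) for u,v in((229,267),(280,277),(457,267),(325,200))]
cv2.imwrite('pics/crop0.png',np.vstack([np.hstack(c[:2]),np.hstack(c[2:])]))
E
```

```text
top cork 1012 (array([ 504.2, -342.9]), 136.3, 65.5, 22.7) z [-0.1  5.3 11.3] min/max [ 431. -396.] [ 575. -290.]
top plate 563 (array([505.3, 325.8]), 101.6, 50.8, -8.9) z [ 2.1  8.2 13.6] min/max [453. 297.] [557. 355.]
top cab 7237 (array([776.1,  -6.8]), 250.3, 248.5, -87.5) z [124.4 129.8 135. ] min/max [ 649. -135.] [903. 123.]
top handle 331 (array([637.3,  -7.9]), 156.4, 55.7, -89.2) z [101.9 110.1 116.1] min/max [609. -86.] [665.  71.]
top catch 91 (array([683.1,  71.4]), 70.0, 29.0, -87.3) z [140.  148.6 155.5] min/max [668.  37.] [699. 106.]
table z 0.043445608903880384
scene cork 747 (array([ 500.3, -340.9]), 141.5, 65.6, 22.9) z [2.5 5.6 8.3] min/max [ 425. -396.] [ 575. -285.]
scene plate 648 (array([504.7, 328.7]), 106.4, 49.9, -8.0) z [ 4.8  7.8 10.7] min/max [450. 298.] [559. 360.]
scene cab 9420 (array([774.6,  -4.2]), 251.7, 244.0, -87.5) z [127.  129.7 132. ] min/max [ 649. -134.] [901. 126.]
scene handle 231 (array([626.5,  -9.9]), 120.9, 39.0, -87.6) z [106.2 109.6 112.1] min/max [606. -71.] [648.  51.]
scene catch 101 (array([680.4,  84. ]), 30.4, 18.5, -85.4) z [142.2 150.  152.8] min/max [671.  69.] [690. 100.]
table z -0.26854024199553805
```

View pics/crop0.png

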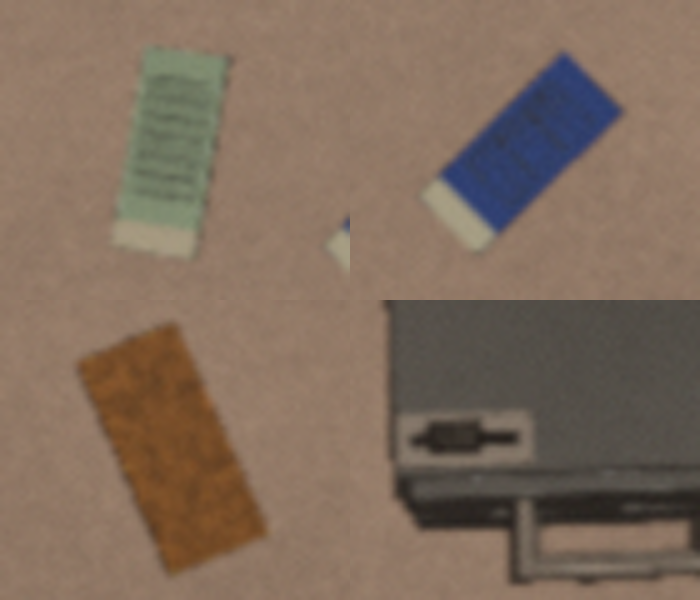

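The crop confirms the green gridded plate with its white end at (229,267) as plate_top; the blue one is a look-alike. The cork and catch show clearly. The two views agree, and heights come out right: plate about 8, cork about 5.5, cabinet 130, thumb 151. I'll free the catch first, since it lies on the way to the handle.

```bash
cat >> h.py <<'E'
from bench import get_obs,snapshot
def state():
    o=get_obs();R=o['orientation']
    print('t',round(o['clock'],2),'pos',o['eef_pos'].round(1),'yaw',round(float(np.degrees(np.arctan2(R[1,1],R[0,1]))),2),'F',o['contact_force'].round(1),'w',round(o['width'],1),'q',np.round(o['joints'],2))
    return o
def plan(*wps):
    "wps: (x,y,z,yaw_deg of tool y,nrows); prints the rows for each, tool x straight down"
    o=state();p=o['eef_pos'].copy();R=o['orientation'];a=np.degrees(np.arctan2(R[1,1],R[0,1]))
    rows=[]
    for x,y,z,yaw,n in wps:
        d=(np.array([x,y,z])-p)/n;da=(yaw-a)/n
        for i in range(n):
            c,s=np.cos(np.radians(a)),np.sin(np.radians(a))
            rows.append([round(-d[2]/10,2),round((c*d[0]+s*d[1])/10,2),round((s*d[0]-c*d[1])/10,2),round(-da,2),0,0]);a+=da
        p=np.array([x,y,z],float)
    while len(rows)%10:rows.append([0]*6)
    for i in range(0,len(rows),10):print(rows[i:i+10])
E
python3 -c "
from h import *
plan((678,116,190,92.5,20),(679,116,142,92.5,4),(679,104,142,92.5,6))"
```

```text
t 0.1 pos [ 251.7 -571.3  221.7] yaw 23.77 F [-0.2  0.  -0.6] w 87.2 q [-1.33  0.53  1.43 -0.    1.18 -0.18]
[[np.float64(0.16), np.float64(3.34), np.float64(-2.29), np.float64(-3.44), 0, 0], [np.float64(0.16), np.float64(3.47), np.float64(-2.08), np.float64(-3.44), 0, 0], [np.float64(0.16), np.float64(3.59), np.float64(-1.87), np.float64(-3.44), 0, 0], [np.float64(0.16), np.float64(3.69), np.float64(-1.65), np.float64(-3.44), 0, 0], [np.float64(0.16), np.float64(3.78), np.float64(-1.43), np.float64(-3.44), 0, 0], [np.float64(0.16), np.float64(3.86), np.float64(-1.2), np.float64(-3.44), 0, 0], [np.float64(0.16), np.float64(3.93), np.float64(-0.97), np.float64(-3.44), 0, 0], [np.float64(0.16), np.float64(3.98), np.float64(-0.73), np.float64(-3.44), 0, 0], [np.float64(0.16), np.float64(4.01), np.float64(-0.49), np.float64(-3.44), 0, 0], [np.float64(0.16), np.float64(4.04), np.float64(-0.25), np.float64(-3.44), 0, 0]]
[[np.float64(0.16), np.float64(4.04), np.float64(-0.0), np.float64(-3.44), 0, 0], [np.float64(0.16), np.float64(4.04), np.float64(0.24), np.float64(-3.44), 0, 0], [np.floa
[... 736 characters left out ...]
, np.float64(-0.0), np.float64(0.02), np.float64(-0.0), 0, 0], [np.float64(1.2), np.float64(-0.0), np.float64(0.02), np.float64(-0.0), 0, 0], [np.float64(1.2), np.float64(-0.0), np.float64(0.02), np.float64(-0.0), 0, 0], [np.float64(-0.0), np.float64(-0.2), np.float64(-0.01), np.float64(0.0), 0, 0], [np.float64(-0.0), np.float64(-0.2), np.float64(-0.01), np.float64(0.0), 0, 0], [np.float64(-0.0), np.float64(-0.2), np.float64(-0.01), np.float64(0.0), 0, 0], [np.float64(-0.0), np.float64(-0.2), np.float64(-0.01), np.float64(0.0), 0, 0], [np.float64(-0.0), np.float64(-0.2), np.float64(-0.01), np.float64(0.0), 0, 0], [np.float64(-0.0), np.float64(-0.2), np.float64(-0.01), np.float64(0.0), 0, 0]]
```

Request:
send_rows --steps '[[[0.16, 3.34, -2.29, -3.44, 0, 0], [0.16, 3.47, -2.08, -3.44, 0, 0], [0.16, 3.59, -1.87, -3.44, 0, 0], [0.16, 3.69, -1.65, -3.44, 0, 0], [0.16, 3.78, -1.43, -3.44, 0, 0], [0.16, 3.86, -1.2, -3.44, 0, 0], [0.16, 3.93, -0.97, -3.44, 0, 0], [0.16, 3.98, -0.73, -3.44, 0, 0], [0.16, 4.01, -0.49, -3.44, 0, 0], [0.16, 4.04, -0.25, -3.44, 0, 0]]]' --grip 0

```text
clock: 0.93
eef_pos: [465.4, -226.1, 206.3]
orientation: [[-0.0, 0.525, 0.851], [0.0, 0.851, -0.525], [-1.0, 0.0, -0.001]]
contact_force: [0.1, -0.6, -0.4]
width: 27.8
```

Request:
send_rows --steps '[[[0.16, 4.04, 0, -3.44, 0, 0], [0.16, 4.04, 0.24, -3.44, 0, 0], [0.16, 4.02, 0.48, -3.44, 0, 0], [0.16, 3.98, 0.72, -3.44, 0, 0], [0.16, 3.93, 0.96, -3.44, 0, 0], [0.16, 3.86, 1.19, -3.44, 0, 0], [0.16, 3.79, 1.42, -3.44, 0, 0], [0.16, 3.69, 1.64, -3.44, 0, 0], [0.16, 3.59, 1.86, -3.44, 0, 0], [0.16, 3.47, 2.07, -3.44, 0, 0]]]'

```text
clock: 1.77
eef_pos: [678.1, 117.7, 189.9]
orientation: [[-0.001, -0.048, 0.999], [-0.0, 0.999, 0.048], [-1.0, -0.0, -0.001]]
contact_force: [0.1, -1.1, -1.0]
width: 0.3
```

Request:
send_rows --steps '[[[1.2, 0, 0, 0, 0, 0], [1.2, 0, 0, 0, 0, 0], [1.2, 0, 0, 0, 0, 0], [1.2, 0, 0, 0, 0, 0], [0, -0.25, 0, 0, 0, 0], [0, -0.25, 0, 0, 0, 0], [0, -0.25, 0, 0, 0, 0], [0, -0.25, 0, 0, 0, 0], [0, -0.25, 0, 0, 0, 0], [0, -0.25, 0, 0, 0, 0]]]'

```text
clock: 2.6
eef_pos: [678.3, 100.5, 143.1]
orientation: [[0.0, -0.044, 0.999], [0.0, 0.999, 0.044], [-1.0, 0.0, 0.0]]
contact_force: [-0.7, 2.2, -1.9]
width: 0.6
```

Request:
send_rows --steps '[[[0, -0.15, 0, 0, 0, 0], [0, -0.1, 0, 0, 0, 0], [0, -0.1, 0, 0, 0, 0], [0, -0.1, 0, 0, 0, 0], [0, -0.1, 0, 0, 0, 0], [0, 0, 0, 0, 0, 0], [0, 0, 0, 0, 0, 0], [0, 0, 0, 0, 0, 0], [0, 0, 0, 0, 0, 0], [0, 0, 0, 0, 0, 0]]]'

```text
clock: 3.43
eef_pos: [678.3, 99.2, 143.2]
orientation: [[0.0, -0.045, 0.999], [0.006, 0.999, 0.045], [-1.0, 0.006, 0.0]]
contact_force: [-1.1, 9.3, 1.4]
width: 0.4
```

Force rose to 9 N at y=99, which is the catch's right end stop, so it is freed. Next the handle.

```bash
sed -i 's/rows.append(\[round(-d\[2\].*,0,0\])/rows.append([round(float(v),2)+0 for v in(-d[2]\/10,(c*d[0]+s*d[1])\/10,(s*d[0]-c*d[1])\/10,-da)]+[0,0])/' h.py; python3 -c "
from h import *
plan((678,103,172,92.5,2),(614,-10,172,92.5,5),(614,-10,140,92.5,3),(614,-10,92,92.5,10))"
```

```text
t 3.43 pos [678.3  99.2 143.2] yaw 92.57 F [-1.1  9.3  1.4] w 0.4 q [-0.02  0.7   1.34  0.01  1.11 -0.07]
[[-1.44, 0.19, -0.01, 0.04, 0, 0], [-1.44, 0.19, -0.01, 0.04, 0, 0], [0.0, -2.2, -1.38, 0.0, 0, 0], [0.0, -2.2, -1.38, 0.0, 0, 0], [0.0, -2.2, -1.38, 0.0, 0, 0], [0.0, -2.2, -1.38, 0.0, 0, 0], [0.0, -2.2, -1.38, 0.0, 0, 0], [1.07, 0.0, 0.0, 0.0, 0, 0], [1.07, 0.0, 0.0, 0.0, 0, 0], [1.07, 0.0, 0.0, 0.0, 0, 0]]
[[0.48, 0.0, 0.0, 0.0, 0, 0], [0.48, 0.0, 0.0, 0.0, 0, 0], [0.48, 0.0, 0.0, 0.0, 0, 0], [0.48, 0.0, 0.0, 0.0, 0, 0], [0.48, 0.0, 0.0, 0.0, 0, 0], [0.48, 0.0, 0.0, 0.0, 0, 0], [0.48, 0.0, 0.0, 0.0, 0, 0], [0.48, 0.0, 0.0, 0.0, 0, 0], [0.48, 0.0, 0.0, 0.0, 0, 0], [0.48, 0.0, 0.0, 0.0, 0, 0]]
```

Request:
send_rows --steps '[[[-1.44, 0.3, 0, 0, 0, 0], [-1.44, 0.3, 0, 0, 0, 0], [0, -2.2, -1.38, 0, 0, 0], [0, -2.2, -1.38, 0, 0, 0], [0, -2.2, -1.38, 0, 0, 0], [0, -2.2, -1.38, 0, 0, 0], [0, -2.2, -1.38, 0, 0, 0], [1.07, 0, 0, 0, 0, 0], [1.07, 0, 0, 0, 0, 0], [1.07, 0, 0, 0, 0, 0]]]' --grip 3.4

```text
clock: 4.27
eef_pos: [615.3, -12.1, 139.0]
orientation: [[0.002, -0.044, 0.999], [-0.001, 0.999, 0.044], [-1.0, -0.001, 0.002]]
contact_force: [0.9, 0.3, 0.4]
width: 33.7
```

Request:
send_rows --steps '[[[0.8, 0, 0, 0, 0, 0], [0.8, 0, 0, 0, 0, 0], [0.8, 0, 0, 0, 0, 0], [0.8, 0, 0, 0, 0, 0], [0.8, 0, 0, 0, 0, 0], [0.8, 0, 0, 0, 0, 0], [0, 0, 0, 0, 0, 0], [0, 0, 0, 0, 0, 0], [0, 0, 0, 0, 0, 0], [0, 0, 0, 0, 0, 0]]]'

```text
clock: 5.1
eef_pos: [614.9, -11.9, 91.8]
orientation: [[0.001, -0.045, 0.999], [-0.0, 0.999, 0.045], [-1.0, -0.0, 0.001]]
contact_force: [-0.2, -0.7, 0.6]
width: 34.2
```

Request:
send_rows --steps '[[[0, 0, 0, 0, 0, 0], [0, 0, 0, 0, 0, 0], [0, 0, 0, 0, 0, 0], [0, 0, 0, 0, 0, 0], [0, 0, 0, 0, 0, 0], [0, 0, 0, 0, 0, 0], [0, 0, 0, 0, 0, 0], [0, 0, -0.2, 0, 0, 0], [0, 0, -0.4, 0, 0, 0], [0, 0, -0.4, 0, 0, 0]]]' --grip 0 --grip_force 20

```text
clock: 5.93
eef_pos: [604.7, -12.2, 91.4]
orientation: [[0.001, -0.045, 0.999], [-0.0, 0.999, 0.045], [-1.0, -0.0, 0.001]]
contact_force: [1.4, 1.0, 0.4]
width: 9.4
```

Bar held, and the drawer follows with 1.4 N. Pulling on.

Request:
send_rows --steps '[[[0, 0, -1.0, 0, 0, 0], [0, 0, -1.6, 0, 0, 0], [0, 0, -1.8, 0, 0, 0], [0, 0, -1.8, 0, 0, 0], [0, 0, -1.8, 0, 0, 0], [0, 0, -1.8, 0, 0, 0], [0, 0, -1.8, 0, 0, 0], [0, 0, -1.6, 0, 0, 0], [0, 0, -1.0, 0, 0, 0], [0, 0, -0.5, 0, 0, 0]]]'

```text
clock: 6.77
eef_pos: [455.8, -18.7, 91.4]
orientation: [[-0.001, -0.045, 0.999], [0.0, 0.999, 0.045], [-1.0, 0.0, -0.001]]
contact_force: [1.0, 1.6, -1.7]
width: 8.9
```

Request:
send_rows --steps '[[[0, 0, 0, 0, 0, 0], [0, 0, 0, 0, 0, 0], [0, 0, 0, 0, 0, 0], [0, 0, 0, 0, 0, 0], [-2.0, 0, 0, 0, 0, 0], [-3.0, 0, 0, 0, 0, 0], [-3.0, 0, 0, 0, 0, 0], [-3.0, 0, 0, 0, 0, 0], [-2.0, 0, 0, 0, 0, 0], [0, 0, 0, 0, 0, 0]]]' --grip 4

```text
clock: 7.6
eef_pos: [460.8, -19.4, 225.3]
orientation: [[0.009, -0.045, 0.999], [-0.003, 0.999, 0.045], [-1.0, -0.003, 0.009]]
contact_force: [-0.1, 0.1, 0.2]
width: 40.0
```

```bash
cat > dr.py <<'E'
from h import *
state()
s=snapshot('scene');pickle.dump(s,open('s1.pkl','wb'))
w=snapshot('wrist');pickle.dump(w,open('w1.pkl','wb'));print(w['camera_matrix'],w['hand_eye'].round(3))
cv2.imwrite('pics/w1.png',w['img'])
cv2.imwrite('pics/s1.png',np.hstack([cv2.resize(s['img'][180:330,220:370],(600,600)),np.zeros((600,1,3),np.uint8)]))
E
python3 dr.py
```

```text
t 7.6 pos [460.8 -19.4 225.3] yaw 92.59 F [-0.1  0.1  0.2] w 40.0 q [-0.29  0.3   1.83  0.    1.   -0.33]
[[371.64829954   0.         318.21710103]
 [  0.         371.64829954 236.92868906]
 [  0.           0.           1.        ]] [[ 1.00000e-03 -2.98000e-01  9.55000e-01 -1.62143e+02]
 [-0.00000e+00 -9.55000e-01 -2.98000e-01  8.24800e+01]
 [ 1.00000e+00  0.00000e+00 -1.00000e-03  5.10000e-02]
 [ 0.00000e+00  0.00000e+00  0.00000e+00  1.00000e+00]]
```

View pics/s1.png

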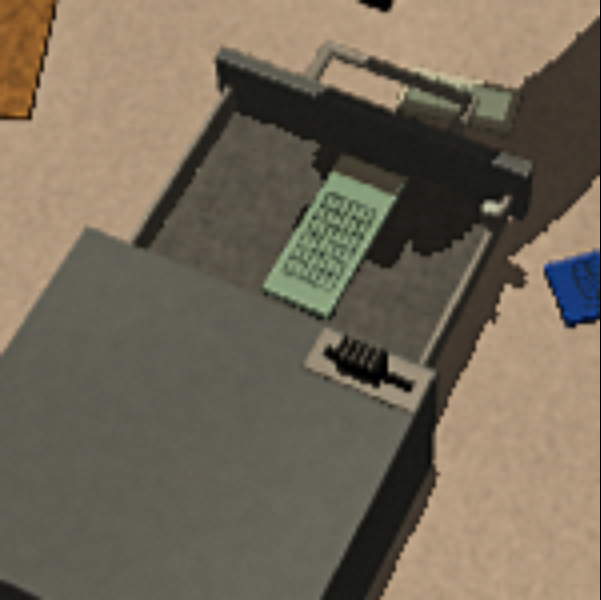

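View pics/w1.png

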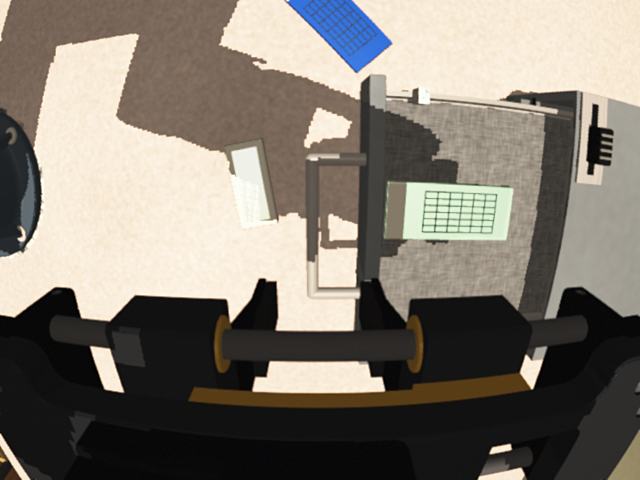

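Both pictures show the drawer well open. The lower plate's green body is at scene crop (335,240) and wrist (450,212), with its white end in shadow near the front wall at wrist u≈388. Next I measure its pose.

```bash
cat >> h.py <<'E'
def wcloud(w,o):
    K=w['camera_matrix'];v,u=np.mgrid[:480,:640];a=np.stack([(u-K[0,2])/K[0,0],(v-K[1,2])/K[1,1]],-1)
    r=np.linalg.norm(a,axis=-1);t=np.clip(r,1e-6,1.5);k=np.tan(t)/t*w['depth']
    p=np.stack([a[...,0]*k,a[...,1]*k,w['depth']],-1);H=w['hand_eye']
    P=(p@H[:3,:3].T+H[:3,3])@o['orientation'].T+o['eef_pos'];P[w['depth']==0]=np.nan;return P
E
python3 - <<'E'
from h import *
s=pickle.load(open('s1.pkl','rb'));w=pickle.load(open('w1.pkl','rb'));o=state()
P=wcloud(w,o)
pts=np.array([(387,182),(512,187),(509,241),(384,239)])
q=np.array([np.nanmedian(P[v-2:v+3,u-2:u+3].reshape(-1,3),0) for u,v in pts]);print(q.round(1))
for nm,C,im,(u0,v0,u1,v1),sc in(('wrist',P,w['img'],(380,170,525,250),0),('scene',cloud(s),s['img'],(280,215,325,262),0)):
    p=C[v0:v1,u0:u1].reshape(-1,3);h=cv2.cvtColor(im,cv2.COLOR_BGR2HSV)[v0:v1,u0:u1].reshape(-1,3).astype(int)
    print(nm,'liner/plate z pct',np.nanpercentile(p[:,2],[10,30,50,70,90]).round(1))
    m=(h[:,0]>35)&(h[:,0]<90)&(h[:,1]>25)&(h[:,2]>90)&np.isfinite(p[:,0])
    print(nm,m.sum(),rect(p[m]),np.median(p[m][:,2]))
# landmarks: bench plate_top/mailer check, handle, cabinet thumb from wrist
for k,(u,v) in {'handle_l':(318,160),'handle_r':(318,292),'fronttop_l':(375,90),'fronttop_r':(372,260),'tableR':(450,110)}.items():print(k,P[v,u].round(1))
print('front wall inner, along row 212:');print([ (u,P[212,u].round(0)) for u in range(360,400,4)])
E
```

```text
t 7.7 pos [458.  -18.8 221.7] yaw 92.58 F [-0.1  0.4 -0.8] w 39.9 q [-0.29  0.31  1.84  0.    1.   -0.33]
[[514.1  19.1  75.7]
 [637.   23.3  72. ]
 [644.3 -29.5  71.4]
 [516.4 -32.9  72.9]]
wrist liner/plate z pct [71.3 72.5 79.3 80.  80.8]
wrist 4742 (array([577.3,  -4.7]), 126.5, 54.2, 1.9) 79.7814669562512
scene liner/plate z pct [72.1 74.2 76.5 81.3 85. ]
scene 546 (array([579.1,  -3.2]), 114.3, 50.4, 1.9) 81.8999985444679
handle_l [455.3  37.4 109.4]
handle_r [460.1 -69.7 108. ]
fronttop_l [492.7  90.7 120.8]
fronttop_r [499.8 -35.1 120.3]
tableR [566.1  85.4  73. ]
front wall inner, along row 212:
[(360, array([492.,  -7.,  84.])), (364, array([493.,  -1., 106.])), (368, array([493.,   3., 122.])), (372, array([497.,   2., 120.])), (376, array([499.,   3., 121.])), (380, array([503.,   3., 120.])), (384, array([515.,  -8.,  74.])), (388, array([517.,  -6.,  81.])), (392, array([520.,  -6.,  80.])), (396, array([524.,  -6.,  81.]))]
```

```bash
python3 - <<'E'
from h import *
d=pickle.load(open('s0.pkl','rb'))
for n,(u0,v0,u1,v1) in(('top',(490,215,530,255)),('scene',(140,160,180,210))):
    P=cloud(d[n])[v0:v1,u0:u1].reshape(-1,3);P=P[P[:,2]>8]
    for lo,hi in((8,40),(40,60),(60,80),(80,100),(100,130)):
        p=P[(P[:,2]>lo)&(P[:,2]<hi)]
        if len(p):print(n,lo,hi,len(p),p[:,:2].min(0).round(),p[:,:2].max(0).round(),np.median(p,0).round())
P=cloud(d['top'])[262:302,495:532].reshape(-1,3);p=P[P[:,2]>6];print('petri',p.min(0).round(),p.max(0).round())
E
```

```text
top 8 40 113 [ 540. -558.] [ 655. -443.] [ 590. -477.   20.]
top 40 60 138 [ 565. -521.] [ 621. -466.] [ 587. -484.   54.]
top 60 80 140 [ 569. -518.] [ 615. -472.] [ 590. -492.   66.]
top 80 100 12 [ 588. -500.] [ 599. -489.] [ 592. -493.   90.]
top 100 130 8 [ 590. -500.] [ 595. -494.] [ 593. -495.  108.]
scene 8 40 174 [ 465. -545.] [ 621. -462.] [ 593. -481.   21.]
scene 40 60 135 [ 568. -514.] [ 619. -464.] [ 603. -476.   51.]
scene 60 80 116 [ 570. -511.] [ 613. -468.] [ 595. -487.   65.]
scene 80 100 19 [ 586. -498.] [ 596. -488.] [ 592. -491.   90.]
scene 100 130 11 [ 587. -498.] [ 594. -490.] [ 591. -493.  109.]
petri [ 403. -561.    6.] [ 514. -452.   31.]
```

Blower stands at (592,-492), clear of the gripper at the cork. Going to a close look at the cork.

```bash
python3 -c "
from h import *
plan((435,-371,170,22.8,12))"
```

```text
t 7.7 pos [458.  -18.8 221.7] yaw 92.58 F [-0.1  0.4 -0.8] w 39.9 q [-0.29  0.31  1.84  0.    1.   -0.33]
[[0.43, -2.92, -0.32, 5.82, 0, 0], [0.43, -2.94, -0.03, 5.82, 0, 0], [0.43, -2.93, 0.27, 5.82, 0, 0], [0.43, -2.89, 0.57, 5.82, 0, 0], [0.43, -2.81, 0.86, 5.82, 0, 0], [0.43, -2.71, 1.14, 5.82, 0, 0], [0.43, -2.58, 1.41, 5.82, 0, 0], [0.43, -2.43, 1.66, 5.82, 0, 0], [0.43, -2.25, 1.9, 5.82, 0, 0], [0.43, -2.04, 2.12, 5.82, 0, 0]]
[[0.43, -1.82, 2.31, 5.82, 0, 0], [0.43, -1.57, 2.48, 5.82, 0, 0], [0, 0, 0, 0, 0, 0], [0, 0, 0, 0, 0, 0], [0, 0, 0, 0, 0, 0], [0, 0, 0, 0, 0, 0], [0, 0, 0, 0, 0, 0], [0, 0, 0, 0, 0, 0], [0, 0, 0, 0, 0, 0], [0, 0, 0, 0, 0, 0]]
```

Request:
send_rows --steps '[[[0.43, -2.92, -0.32, 5.82, 0, 0], [0.43, -2.94, -0.03, 5.82, 0, 0], [0.43, -2.93, 0.27, 5.82, 0, 0], [0.43, -2.89, 0.57, 5.82, 0, 0], [0.43, -2.81, 0.86, 5.82, 0, 0], [0.43, -2.71, 1.14, 5.82, 0, 0], [0.43, -2.58, 1.41, 5.82, 0, 0], [0.43, -2.43, 1.66, 5.82, 0, 0], [0.43, -2.25, 1.9, 5.82, 0, 0], [0.43, -2.04, 2.12, 5.82, 0, 0]]]' --grip 8.7

```text
clock: 8.53
eef_pos: [437.0, -312.7, 175.7]
orientation: [[-0.003, 0.828, 0.56], [0.004, 0.56, -0.828], [-1.0, -0.001, -0.005]]
contact_force: [0.5, -1.2, 0.6]
width: 86.0
```

Request:
send_rows --steps '[[[0.43, -1.82, 2.31, 5.82, 0, 0], [0.43, -1.57, 2.48, 5.82, 0, 0], [0, 0, 0, 0, 0, 0], [0, 0, 0, 0, 0, 0], [0, 0, 0, 0, 0, 0], [0, 0, 0, 0, 0, 0], [0, 0, 0, 0, 0, 0], [0, 0, 0, 0, 0, 0], [0, 0, 0, 0, 0, 0], [0, 0, 0, 0, 0, 0]]]'

```text
clock: 9.37
eef_pos: [434.6, -370.4, 169.9]
orientation: [[0.0, 0.922, 0.387], [-0.0, 0.387, -0.922], [-1.0, 0.0, 0.0]]
contact_force: [-0.2, -0.8, 0.4]
width: 87.1
```

```bash
cat >> h.py <<'E'
def wrist_find(kind):
    "rectangles of the cork / green plate blobs seen by the wrist camera, edges on the object's own top plane"
    o=state();w=snapshot('wrist');P=wcloud(w,o);h=cv2.cvtColor(w['img'],cv2.COLOR_BGR2HSV)
    lo,hi={'cork':((5,90,50),(25,255,255)),'plate':((35,22,60),(95,255,255))}[kind]
    m=cv2.morphologyEx(cv2.inRange(h,lo,hi),cv2.MORPH_OPEN,np.ones((3,3)))
    m=cv2.morphologyEx(m,cv2.MORPH_CLOSE,np.ones((9,9)))
    n,l,st,c=cv2.connectedComponentsWithStats(m)
    for i in range(1,n):
        if st[i,4]<800:continue
        p=P[cv2.erode((l==i).astype(np.uint8),np.ones((3,3)))>0];p=p[np.isfinite(p[:,0])]
        z=np.median(p[:,2]);p=p[abs(p[:,2]-z)<5];print(kind,st[i],c[i].round(),'z',z.round(1),rect(p))
    return o,w,P,m
E
python3 - <<'E'
from h import *
o,w,P,m=wrist_find('cork')
cv2.imwrite('pics/w2.png',w['img'])
E
python3 - <<'E'
from h import *
s=snapshot('top');P=cloud(s)
h=cv2.cvtColor(s['img'],cv2.COLOR_BGR2HSV);K=s['camera_matrix']
# low plate in top view while the arm is off it
p=P[190:262,320:372].reshape(-1,3);hh=h[190:262,320:372].reshape(-1,3).astype(int)
m=(hh[:,0]>35)&(hh[:,0]<90)&(hh[:,1]>25)&np.isfinite(p[:,0]);print('top low plate',m.sum(),rect(p[m]) if m.sum()>5 else 0)
E
```

```text
t 9.37 pos [ 434.6 -370.4  169.9] yaw 22.78 F [-0.2 -0.8  0.4] w 87.1 q [-0.9   0.52  1.62  0.    1.    0.27]
cork [  281    57    74   153 11188] [318. 133.] z 6.0 (array([ 502.9, -341.1]), 134.3, 62.7, 22.6)
cork [ 290  362  297   46 4549] [442. 390.] z 268.0 (array([ 469.9, -392.8]), 81.5, 2.9, -67.4)
top low plate 652 (array([586.1,  -4.8]), 102.3, 51.2, 2.0)
```

Wrist view: cork at (502.9,-341.1), yaw 22.6°, z 6, which agrees with both overview cameras. Descending.

Request:
send_rows --steps '[[[0, 1.2, 0, 0, 0, 0], [0.5, 2.0, 0, 0, 0, 0], [2.0, 2.0, 0, 0, 0, 0], [2.5, 1.5, 0, 0, 0, 0], [3.0, 0.73, 0, 0, 0, 0], [3.0, 0, 0, 0, 0, 0], [2.5, 0, 0, 0, 0, 0], [1.5, 0, 0, 0, 0, 0], [1.0, 0, 0, 0, 0, 0], [0.5, 0, 0, 0, 0, 0]]]'

```text
clock: 10.3
eef_pos: [503.0, -341.4, 3.0]
orientation: [[-0.001, 0.922, 0.387], [0.002, 0.387, -0.922], [-1.0, -0.001, -0.002]]
contact_force: [0.7, 0.0, -0.0]
width: 87.2
```

Request:
send_rows --steps '[[[0.2, 0, 0, 0, 0, 0], [0, 0, 0, 0, 0, 0], [0, 0, 0, 0, 0, 0], [0, 0, 0, 0, 0, 0], [0, 0, 0, 0, 0, 0], [0, 0, 0, 0, 0, 0], [0, 0, 0, 0, 0, 0], [0, 0, 0, 0, 0, 0], [0, 0, 0, 0, 0, 0], [0, 0, 0, 0, 0, 0]]]' --grip 5.8 --grip_force 8

```text
clock: 11.13
eef_pos: [503.4, -342.8, 3.8]
orientation: [[0.001, 0.922, 0.386], [-0.001, 0.386, -0.922], [-1.0, 0.001, 0.002]]
contact_force: [-0.1, 1.1, 7.2]
width: 64.0
```

```bash
python3 -c "
from h import *
plan((503,-341,60,22.6,3),(503,-341,185,22.6,7),(582,-4.5,185,2,14),(582,-4.5,140,2,6))"
```

```text
t 11.13 pos [ 503.4 -342.8    3.8] yaw 22.72 F [-0.1  1.1  7.2] w 64.0 q [-0.78  0.81  1.61  0.    0.72  0.39]
[[-1.87, 0.01, -0.06, 0.04, 0, 0], [-1.87, 0.01, -0.06, 0.04, 0, 0], [-1.87, 0.01, -0.06, 0.04, 0, 0], [-1.79, 0.0, 0.0, 0.0, 0, 0], [-1.79, 0.0, 0.0, 0.0, 0, 0], [-1.79, 0.0, 0.0, 0.0, 0, 0], [-1.79, 0.0, 0.0, 0.0, 0, 0], [-1.79, 0.0, 0.0, 0.0, 0, 0], [-1.79, 0.0, 0.0, 0.0, 0, 0], [-1.79, 0.0, 0.0, 0.0, 0, 0]]
[[0.0, 1.44, -2.0, 1.47, 0, 0], [0.0, 1.39, -2.04, 1.47, 0, 0], [0.0, 1.34, -2.07, 1.47, 0, 0], [0.0, 1.29, -2.11, 1.47, 0, 0], [0.0, 1.23, -2.14, 1.47, 0, 0], [0.0, 1.18, -2.17, 1.47, 0, 0], [0.0, 1.12, -2.2, 1.47, 0, 0], [0.0, 1.06, -2.23, 1.47, 0, 0], [0.0, 1.01, -2.25, 1.47, 0, 0], [0.0, 0.95, -2.28, 1.47, 0, 0]]
[[0.0, 0.89, -2.3, 1.47, 0, 0], [0.0, 0.83, -2.33, 1.47, 0, 0], [0.0, 0.77, -2.35, 1.47, 0, 0], [0.0, 0.71, -2.36, 1.47, 0, 0], [0.75, 0.0, 0.0, 0.0, 0, 0], [0.75, 0.0, 0.0, 0.0, 0, 0], [0.75, 0.0, 0.0, 0.0, 0, 0], [0.75, 0.0, 0.0, 0.0, 0, 0], [0.75, 0.0, 0.0, 0.0, 0, 0], [0.75, 0.0, 0.0, 0.0, 0, 0]]
```

Cork gripped (64.0 mm wide). The closed tips pressed the bench lightly at TCP z=3.8, so the cork's underside is about 3.8 mm below the TCP. Carrying it over.

Request:
send_rows --steps '[[[-1.0, 0, 0, 0, 0, 0], [-1.9, 0, 0, 0, 0, 0], [-2.0, 0, 0, 0, 0, 0], [-2.0, 0, 0, 0, 0, 0], [-2.0, 0, 0, 0, 0, 0], [-2.0, 0, 0, 0, 0, 0], [-2.0, 0, 0, 0, 0, 0], [-2.0, 0, 0, 0, 0, 0], [-1.9, 0, 0, 0, 0, 0], [-1.4, 0, 0, 0, 0, 0]]]'

```text
clock: 11.97
eef_pos: [503.0, -342.3, 186.8]
orientation: [[0.001, 0.922, 0.386], [-0.001, 0.386, -0.922], [-1.0, 0.001, 0.002]]
contact_force: [-0.5, -0.1, 0.1]
width: 63.6
```

Request:
send_rows --steps '[[[0, 1.44, -2.0, 1.47, 0, 0], [0, 1.39, -2.04, 1.47, 0, 0], [0, 1.34, -2.07, 1.47, 0, 0], [0, 1.29, -2.11, 1.47, 0, 0], [0, 1.23, -2.14, 1.47, 0, 0], [0, 1.18, -2.17, 1.47, 0, 0], [0, 1.12, -2.2, 1.47, 0, 0], [0, 1.06, -2.23, 1.47, 0, 0], [0, 1.01, -2.25, 1.47, 0, 0], [0, 0.95, -2.28, 1.47, 0, 0]]]'

```text
clock: 12.8
eef_pos: [558.5, -100.4, 184.9]
orientation: [[-0.0, 0.99, 0.138], [0.0, 0.138, -0.99], [-1.0, -0.0, -0.0]]
contact_force: [0.2, -0.1, -0.3]
width: 63.6
```

Request:
send_rows --steps '[[[0, 0.89, -2.3, 1.47, 0, 0], [0, 0.83, -2.33, 1.47, 0, 0], [0, 0.77, -2.35, 1.47, 0, 0], [0, 0.71, -2.36, 1.47, 0, 0], [0.75, 0, 0, 0, 0, 0], [0.75, 0, 0, 0, 0, 0], [0.75, 0, 0, 0, 0, 0], [0.75, 0, 0, 0, 0, 0], [0.75, 0, 0, 0, 0, 0], [0.75, 0, 0, 0, 0, 0]]]'

```text
clock: 13.63
eef_pos: [580.8, -6.6, 138.6]
orientation: [[-0.001, 0.999, 0.036], [0.0, 0.036, -0.999], [-1.0, -0.001, -0.0]]
contact_force: [-0.2, 0.1, -0.7]
width: 63.7
```

```bash
python3 - <<'E'
from h import *
plan((582,-4.5,100,2,6),(582,-4.5,87,2,4))
o,w,P,m=wrist_find('cork')
cv2.imwrite('pics/w3.png',w['img'])
E
```

```text
t 13.63 pos [580.8  -6.6 138.6] yaw 2.07 F [-0.2  0.1 -0.7] w 63.7 q [-0.2   0.58  1.62 -0.    0.94  1.33]
[[0.64, 0.02, -0.03, 0.01, 0, 0], [0.64, 0.02, -0.03, 0.01, 0, 0], [0.64, 0.02, -0.03, 0.01, 0, 0], [0.64, 0.02, -0.03, 0.01, 0, 0], [0.64, 0.02, -0.03, 0.01, 0, 0], [0.64, 0.02, -0.03, 0.01, 0, 0], [0.33, 0.0, 0.0, 0.0, 0, 0], [0.33, 0.0, 0.0, 0.0, 0, 0], [0.33, 0.0, 0.0, 0.0, 0, 0], [0.33, 0.0, 0.0, 0.0, 0, 0]]
t 13.63 pos [580.8  -6.6 138.6] yaw 2.07 F [-0.2  0.1 -0.7] w 63.7 q [-0.2   0.58  1.62 -0.    0.94  1.33]
cork [  245   156   147   176 24141] [318. 241.] z 140.7 (array([606.4,  -5.4]), 85.2, 63.5, 2.2)
cork [ 239  360  328   48 8945] [371. 386.] z 234.4 (array([605.6, -28.9]), 83.1, 3.2, -88.2)
```

View pics/w3.png

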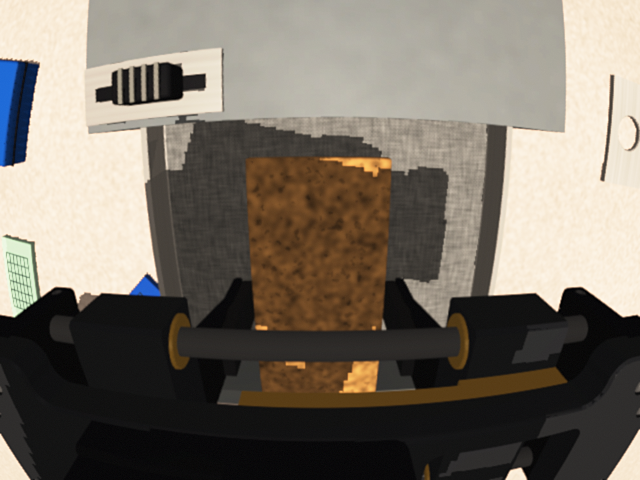

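The cork hangs level and square (far edge at wrist v≈157), centred at x≈581 with its underside at TCP −3.9. Lowering onto the plate, top at about 82.

Request:
send_rows --steps '[[[0.7, 0.05, -0.05, 0, 0, 0], [0.9, 0.05, -0.05, 0, 0, 0], [0.9, 0, 0, 0, 0, 0], [0.9, 0, 0, 0, 0, 0], [0.7, 0, 0, 0, 0, 0], [0.5, 0, 0, 0, 0, 0], [0.3, 0, 0, 0, 0, 0], [0.2, 0, 0, 0, 0, 0], [0.05, 0, 0, 0, 0, 0], [0, 0, 0, 0, 0, 0]]]'

```text
clock: 14.52
eef_pos: [582.3, -4.6, 88.2]
orientation: [[0.0, 0.999, 0.037], [-0.0, 0.037, -0.999], [-1.0, 0.0, 0.0]]
contact_force: [0.6, 0.2, -0.6]
width: 64.1
```

Request:
send_rows --steps '[[[0.05, 0, 0, 0, 0, 0], [0.05, 0, 0, 0, 0, 0], [0, 0, 0, 0, 0, 0], [0, 0, 0, 0, 0, 0], [0, 0, 0, 0, 0, 0], [0, 0, 0, 0, 0, 0], [0, 0, 0, 0, 0, 0], [0, 0, 0, 0, 0, 0], [0, 0, 0, 0, 0, 0], [0, 0, 0, 0, 0, 0]]]'

```text
clock: 15.35
eef_pos: [582.1, -4.6, 87.1]
orientation: [[-0.0, 0.999, 0.037], [0.0, 0.037, -0.999], [-1.0, -0.0, -0.0]]
contact_force: [-0.2, -0.1, -0.1]
width: 63.4
```

Request:
send_rows --steps '[[[0.05, 0, 0, 0, 0, 0], [0.05, 0, 0, 0, 0, 0], [0.03, 0, 0, 0, 0, 0], [0, 0, 0, 0, 0, 0], [0, 0, 0, 0, 0, 0], [0, 0, 0, 0, 0, 0], [0, 0, 0, 0, 0, 0], [0, 0, 0, 0, 0, 0], [0, 0, 0, 0, 0, 0], [0, 0, 0, 0, 0, 0]]]'

```text
clock: 16.18
eef_pos: [582.1, -4.6, 85.8]
orientation: [[0.0, 0.999, 0.037], [-0.0, 0.037, -0.999], [-1.0, 0.0, 0.0]]
contact_force: [-0.1, -0.3, 0.1]
width: 63.2
```

Request:
send_rows --steps '[[[0, 0, 0, 0, 0, 0], [0, 0, 0, 0, 0, 0], [0, 0, 0, 0, 0, 0], [0, 0, 0, 0, 0, 0], [-0.5, 0, 0, 0, 0, 0], [-1.0, 0, 0, 0, 0, 0], [-2.0, 0, 0, 0, 0, 0], [-2.5, 0, 0, 0, 0, 0], [-2.0, 0, 0, 0, 0, 0], [-1.0, 0, 0, 0, 0, 0]]]' --grip 7.6

```text
clock: 17.02
eef_pos: [583.8, -4.8, 179.5]
orientation: [[0.006, 0.999, 0.038], [-0.001, 0.038, -0.999], [-1.0, 0.006, 0.001]]
contact_force: [0.1, 0.2, 0.3]
width: 76.5
```

```bash
python3 - <<'E'
from h import *
o,w,P,m=wrist_find('cork')
plan((500,250,205,-8,10),(430,338,165,-8.5,8))
E
```

```text
t 17.02 pos [583.8  -4.8 179.5] yaw 2.15 F [0.1 0.2 0.3] w 76.5 q [-0.2   0.52  1.59  0.    1.03  1.33]
cork [  271   148    94   179 15805] [318. 234.] z 88.0 (array([582. ,  -4.3]), 135.6, 63.1, 2.3)
cork [ 266  364  313   44 4945] [428. 391.] z 277.8 (array([608.2, -33.1]), 82.7, 3.1, -87.7)
t 17.07 pos [584.5  -4.9 180.4] yaw 2.16 F [-0.3  0.3  1.8] w 76.0 q [-0.2   0.52  1.59  0.    1.03  1.33]
[[-0.25, -0.75, -2.58, 1.02, 0, 0], [-0.25, -0.79, -2.57, 1.02, 0, 0], [-0.25, -0.84, -2.55, 1.02, 0, 0], [-0.25, -0.88, -2.54, 1.02, 0, 0], [-0.25, -0.93, -2.52, 1.02, 0, 0], [-0.25, -0.97, -2.5, 1.02, 0, 0], [-0.25, -1.02, -2.49, 1.02, 0, 0], [-0.25, -1.06, -2.47, 1.02, 0, 0], [-0.25, -1.11, -2.45, 1.02, 0, 0], [-0.25, -1.15, -2.43, 1.02, 0, 0]]
[[0.5, -1.02, -0.97, 0.06, 0, 0], [0.5, -1.02, -0.97, 0.06, 0, 0], [0.5, -1.02, -0.97, 0.06, 0, 0], [0.5, -1.02, -0.96, 0.06, 0, 0], [0.5, -1.02, -0.96, 0.06, 0, 0], [0.5, -1.02, -0.96, 0.06, 0, 0], [0.5, -1.03, -0.96, 0.06, 0, 0], [0.5, -1.03, -0.96, 0.06, 0, 0], [0, 0, 0, 0, 0, 0], [0, 0, 0, 0, 0, 0]]
```

Cork released: (582.0,-4.3), top 88.0, yaw 2.3° over the lower plate (577,-4.5), yaw 2°. Now plate_top; first checking the bottle nearby.

```bash
python3 - <<'E'
from h import *
d=pickle.load(open('s0.pkl','rb'))
for n,(u0,v0,u1,v1) in(('top',(165,268,188,296)),('scene',(475,265,500,298))):
    P=cloud(d[n])[v0:v1,u0:u1].reshape(-1,3);P=P[P[:,2]>10]
    for lo,hi in((10,40),(40,60),(60,90)):
        p=P[(P[:,2]>lo)&(P[:,2]<hi)]
        if len(p):print(n,lo,hi,len(p),p[:,:2].min(0).round(),p[:,:2].max(0).round(),p.max(0).round())
P=cloud(d['top']);print('box',[P[v,u].round() for u,v in((218,212),(242,215),(297,268),(296,262))])
E
```

```text
top 10 40 41 [431. 447.] [484. 503.] [484. 503.  40.]
top 40 60 70 [433. 457.] [462. 491.] [462. 491.  59.]
top 60 90 37 [441. 464.] [456. 484.] [456. 484.  82.]
scene 10 40 80 [447. 461.] [465. 496.] [465. 496.  40.]
scene 40 60 99 [436. 462.] [465. 494.] [465. 494.  60.]
scene 60 90 49 [439. 470.] [455. 487.] [455. 487.  79.]
box [array([657., 357.,  27.]), array([650., 287.,  17.]), array([496., 124.,  -1.]), array([514., 127.,  -1.])]
```

Request:
send_rows --steps '[[[-0.25, -0.75, -2.58, 1.02, 0, 0], [-0.25, -0.79, -2.57, 1.02, 0, 0], [-0.25, -0.84, -2.55, 1.02, 0, 0], [-0.25, -0.88, -2.54, 1.02, 0, 0], [-0.25, -0.93, -2.52, 1.02, 0, 0], [-0.25, -0.97, -2.5, 1.02, 0, 0], [-0.25, -1.02, -2.49, 1.02, 0, 0], [-0.25, -1.06, -2.47, 1.02, 0, 0], [-0.25, -1.11, -2.45, 1.02, 0, 0], [-0.25, -1.15, -2.43, 1.02, 0, 0]]]' --grip 6.6

```text
clock: 17.9
eef_pos: [496.6, 251.6, 200.4]
orientation: [[-0.001, 0.99, -0.141], [-0.0, -0.141, -0.99], [-1.0, -0.001, 0.001]]
contact_force: [0.9, -0.6, -0.4]
width: 66.1
```

Request:
send_rows --steps '[[[0.5, -1.02, -0.97, 0.06, 0, 0], [0.5, -1.02, -0.97, 0.06, 0, 0], [0.5, -1.02, -0.97, 0.06, 0, 0], [0.5, -1.02, -0.96, 0.06, 0, 0], [0.5, -1.02, -0.96, 0.06, 0, 0], [0.5, -1.02, -0.96, 0.06, 0, 0], [0.5, -1.03, -0.96, 0.06, 0, 0], [0.5, -1.03, -0.96, 0.06, 0, 0], [0, 0, 0, 0, 0, 0], [0, 0, 0, 0, 0, 0]]]'

```text
clock: 18.73
eef_pos: [427.1, 338.1, 159.9]
orientation: [[-0.002, 0.989, -0.147], [-0.002, -0.147, -0.989], [-1.0, -0.001, 0.002]]
contact_force: [-0.4, -0.3, -0.3]
width: 66.1
```

```bash
python3 - <<'E'
from h import *
o,w,P,m=wrist_find('plate')
cv2.imwrite('pics/w4.png',w['img'])
pickle.dump((w,o),open('w4.pkl','wb'))
E
```

```text
t 18.73 pos [427.1 338.1 159.9] yaw -8.44 F [-0.4 -0.3 -0.3] w 66.1 q [ 0.46  0.51  1.7  -0.    0.94  2.18]
plate [ 293   87   47   85 3343] [314. 131.] z 8.0 (array([504.4, 328.5]), 69.8, 37.1, -8.3)
```

View pics/w4.png

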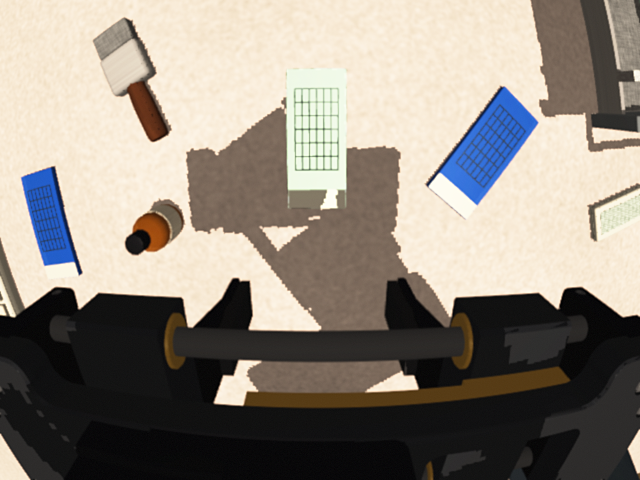

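Wrist view: plate_top has corners at about (287,69), (346,69), (346,207) and (288,207), white end toward the robot. The blue look-alikes are to the sides and the bottle at (150,235) is well clear.

```bash
python3 - <<'E'
from h import *
w,o=pickle.load(open('w4.pkl','rb'));w['depth'][:]=100;P=wcloud(w,o)
c=o['orientation']@w['hand_eye'][:3,3]+o['eef_pos']
q=[]
for u,v in((287,69),(346,69),(346,207),(288,207)):
    r=P[v,u]-c;q.append(c+r*(8-c[2])/r[2])
q=np.array(q);print(q.round(1),q.mean(0).round(1),rect(q))
state()
m=q.mean(0);plan((m[0],m[1],60,-8.4,8),(m[0],m[1],8,-8.4,8))
E
```

```text
[[558.6 344.7   8. ]
 [551.4 296.4   8. ]
 [434.2 312.7   8. ]
 [441.6 362.4   8. ]] [496.5 329.    8. ] (array([496.4, 328.8]), 118.4, 50.3, -8.5)
t 18.78 pos [427.9 338.  160.4] yaw -8.49 F [ 0.8 -0.3  0.1] w 65.9 q [ 0.46  0.51  1.69 -0.    0.94  2.18]
t 18.78 pos [427.9 338.  160.4] yaw -8.49 F [ 0.8 -0.3  0.1] w 65.9 q [ 0.46  0.51  1.69 -0.    0.94  2.18]
[[1.26, 0.86, -0.02, -0.01, 0, 0], [1.26, 0.86, -0.02, -0.01, 0, 0], [1.26, 0.86, -0.02, -0.01, 0, 0], [1.26, 0.86, -0.02, -0.01, 0, 0], [1.26, 0.86, -0.02, -0.01, 0, 0], [1.26, 0.86, -0.01, -0.01, 0, 0], [1.26, 0.86, -0.01, -0.01, 0, 0], [1.26, 0.86, -0.01, -0.01, 0, 0], [0.65, 0.0, 0.0, 0.0, 0, 0], [0.65, 0.0, 0.0, 0.0, 0, 0]]
[[0.65, 0.0, 0.0, 0.0, 0, 0], [0.65, 0.0, 0.0, 0.0, 0, 0], [0.65, 0.0, 0.0, 0.0, 0, 0], [0.65, 0.0, 0.0, 0.0, 0, 0], [0.65, 0.0, 0.0, 0.0, 0, 0], [0.65, 0.0, 0.0, 0.0, 0, 0], [0, 0, 0, 0, 0, 0], [0, 0, 0, 0, 0, 0], [0, 0, 0, 0, 0, 0], [0, 0, 0, 0, 0, 0]]
```

Request:
send_rows --steps '[[[1.26, 0.86, -0.02, 0, 0, 0], [1.26, 0.86, -0.02, 0, 0, 0], [1.26, 0.86, -0.02, 0, 0, 0], [1.26, 0.86, -0.02, 0, 0, 0], [1.26, 0.86, -0.02, 0, 0, 0], [1.26, 0.86, -0.01, 0, 0, 0], [1.26, 0.86, 0, 0, 0, 0], [1.26, 0.86, 0, 0, 0, 0], [0.75, 0, 0, 0, 0, 0], [0.75, 0, 0, 0, 0, 0]]]'

```text
clock: 19.62
eef_pos: [497.0, 328.6, 44.5]
orientation: [[0.0, 0.989, -0.15], [-0.0, -0.15, -0.989], [-1.0, 0.0, 0.0]]
contact_force: [-0.5, -0.2, 0.3]
width: 66.0
```

Request:
send_rows --steps '[[[0.75, 0, 0, 0, 0, 0], [0.75, 0, 0, 0, 0, 0], [0.75, 0, 0, 0, 0, 0], [0.75, 0, 0, 0, 0, 0], [0.6, 0, 0, 0, 0, 0], [0.4, 0, 0, 0, 0, 0], [0, 0, 0, 0, 0, 0], [0, 0, 0, 0, 0, 0], [0, 0, 0, 0, 0, 0], [0, 0, 0, 0, 0, 0]]]'

```text
clock: 20.45
eef_pos: [496.5, 329.7, 5.5]
orientation: [[0.001, 0.989, -0.148], [0.0, -0.148, -0.989], [-1.0, 0.001, -0.0]]
contact_force: [-0.4, -0.2, 0.7]
width: 66.2
```

Request:
send_rows --steps '[[[0, 0, 0, 0, 0, 0], [0, 0, 0, 0, 0, 0], [0, 0, 0, 0, 0, 0], [0, 0, 0, 0, 0, 0], [0, 0, 0, 0, 0, 0], [0, 0, 0, 0, 0, 0], [0, 0, 0, 0, 0, 0], [0, 0, 0, 0, 0, 0], [0, 0, 0, 0, 0, 0], [0, 0, 0, 0, 0, 0]]]' --grip 4.4 --grip_force 20

```text
clock: 21.28
eef_pos: [496.2, 329.6, 5.2]
orientation: [[0.0, 0.989, -0.148], [0.0, -0.148, -0.989], [-1.0, 0.0, -0.0]]
contact_force: [-0.2, -0.2, 2.4]
width: 49.1
```

Slight upward force suggests the tips brush the bench; regripping 1.5 mm higher so they won't drag on the cork later.

Request:
send_rows --steps '[[[0, 0, 0, 0, 0, 0], [0, 0, 0, 0, 0, 0], [0, 0, 0, 0, 0, 0], [0, 0, 0, 0, 0, 0], [-0.1, 0, 0, 0, 0, 0], [-0.08, 0, 0, 0, 0, 0], [0, 0, 0, 0, 0, 0], [0, 0, 0, 0, 0, 0], [0, 0, 0, 0, 0, 0], [0, 0, 0, 0, 0, 0]]]' --grip 5.7

```text
clock: 22.12
eef_pos: [496.1, 329.5, 6.9]
orientation: [[-0.0, 0.989, -0.148], [-0.0, -0.148, -0.989], [-1.0, -0.0, 0.0]]
contact_force: [-0.8, -0.1, -0.3]
width: 56.7
```

Request:
send_rows --steps '[[[0, 0, 0, 0, 0, 0], [0, 0, 0, 0, 0, 0], [0, 0, 0, 0, 0, 0], [0, 0, 0, 0, 0, 0], [0, 0, 0, 0, 0, 0], [0, 0, 0, 0, 0, 0], [0, 0, 0, 0, 0, 0], [0, 0, 0, 0, 0, 0], [0, 0, 0, 0, 0, 0], [0, 0, 0, 0, 0, 0]]]' --grip 4.4 --grip_force 25

```text
clock: 22.95
eef_pos: [496.1, 329.5, 6.8]
orientation: [[0.0, 0.989, -0.148], [0.0, -0.148, -0.989], [-1.0, 0.0, -0.0]]
contact_force: [-0.1, 0.3, -1.2]
width: 48.3
```

```bash
python3 -c "
from h import *
plan((496,329.6,190,-8.5,10),(580,-4.4,190,2.2,20),(580,-4.4,140,2.2,10))"
```

```text
t 22.95 pos [496.1 329.5   6.8] yaw -8.53 F [-0.1  0.3 -1.2] w 48.3 q [ 0.4   0.8   1.65 -0.    0.7   2.12]
[[-1.83, 0.0, 0.0, 0.0, 0, 0], [-1.83, 0.0, 0.0, 0.0, 0, 0], [-1.83, 0.0, 0.0, 0.0, 0, 0], [-1.83, 0.0, 0.0, 0.0, 0, 0], [-1.83, 0.0, 0.0, 0.0, 0, 0], [-1.83, 0.0, 0.0, 0.0, 0, 0], [-1.83, 0.0, 0.0, 0.0, 0, 0], [-1.83, 0.0, 0.0, 0.0, 0, 0], [-1.83, 0.0, 0.0, 0.0, 0, 0], [-1.83, 0.0, 0.0, 0.0, 0, 0]]
[[0.0, 0.66, 1.59, -0.54, 0, 0], [0.0, 0.65, 1.6, -0.54, 0, 0], [0.0, 0.63, 1.6, -0.54, 0, 0], [0.0, 0.62, 1.61, -0.54, 0, 0], [0.0, 0.6, 1.61, -0.54, 0, 0], [0.0, 0.59, 1.62, -0.54, 0, 0], [0.0, 0.57, 1.62, -0.54, 0, 0], [0.0, 0.56, 1.63, -0.54, 0, 0], [0.0, 0.54, 1.63, -0.54, 0, 0], [0.0, 0.53, 1.64, -0.54, 0, 0]]
[[0.0, 0.51, 1.64, -0.54, 0, 0], [0.0, 0.5, 1.65, -0.54, 0, 0], [0.0, 0.48, 1.65, -0.54, 0, 0], [0.0, 0.46, 1.66, -0.54, 0, 0], [0.0, 0.45, 1.66, -0.54, 0, 0], [0.0, 0.43, 1.67, -0.54, 0, 0], [0.0, 0.42, 1.67, -0.54, 0, 0], [0.0, 0.4, 1.67, -0.54, 0, 0], [0.0, 0.39, 1.68, -0.54, 0, 0], [0.0, 0.37, 1.68, -0.54, 0, 0]]
[[0.5, 0.0, 0.0, 0.0, 0, 0], [0.5, 0.0, 0.0, 0.0, 0, 0], [0.5, 0.0, 0.0, 0.0, 0, 0], [0.5, 0.0, 0.0, 0.0, 0, 0], [0.5, 0.0, 0.0, 0.0, 0, 0], [0.5, 0.0, 0.0, 0.0, 0, 0], [0.5, 0.0, 0.0, 0.0, 0, 0], [0.5, 0.0, 0.0, 0.0, 0, 0], [0.5, 0.0, 0.0, 0.0, 0, 0], [0.5, 0.0, 0.0, 0.0, 0, 0]]
```

Request:
send_rows --steps '[[[-0.3, 0, 0, 0, 0, 0], [-0.9, 0, 0, 0, 0, 0], [-1.7, 0, 0, 0, 0, 0], [-2.3, 0, 0, 0, 0, 0], [-2.6, 0, 0, 0, 0, 0], [-2.7, 0, 0, 0, 0, 0], [-2.7, 0, 0, 0, 0, 0], [-2.4, 0, 0, 0, 0, 0], [-1.7, 0, 0, 0, 0, 0], [-1.0, 0, 0, 0, 0, 0]]]'

```text
clock: 23.78
eef_pos: [497.0, 330.0, 193.1]
orientation: [[0.004, 0.989, -0.148], [0.002, -0.148, -0.989], [-1.0, 0.004, -0.002]]
contact_force: [0.4, -0.4, -1.3]
width: 48.3
```

Request:
send_rows --steps '[[[0, 0.66, 1.59, -0.54, 0, 0], [0, 0.65, 1.6, -0.54, 0, 0], [0, 0.63, 1.6, -0.54, 0, 0], [0, 0.62, 1.61, -0.54, 0, 0], [0, 0.6, 1.61, -0.54, 0, 0], [0, 0.59, 1.62, -0.54, 0, 0], [0, 0.57, 1.62, -0.54, 0, 0], [0, 0.56, 1.63, -0.54, 0, 0], [0, 0.54, 1.63, -0.54, 0, 0], [0, 0.53, 1.64, -0.54, 0, 0]]]'

```text
clock: 24.62
eef_pos: [537.5, 161.7, 189.5]
orientation: [[-0.002, 0.999, -0.054], [-0.0, -0.054, -0.999], [-1.0, -0.002, 0.0]]
contact_force: [0.9, 0.9, -1.0]
width: 47.9
```

Request:
send_rows --steps '[[[0, 0.51, 1.64, -0.54, 0, 0], [0, 0.5, 1.65, -0.54, 0, 0], [0, 0.48, 1.65, -0.54, 0, 0], [0, 0.46, 1.66, -0.54, 0, 0], [0, 0.45, 1.66, -0.54, 0, 0], [0, 0.43, 1.67, -0.54, 0, 0], [0, 0.42, 1.67, -0.54, 0, 0], [0, 0.4, 1.67, -0.54, 0, 0], [0, 0.39, 1.68, -0.54, 0, 0], [0, 0.37, 1.68, -0.54, 0, 0]]]'

```text
clock: 25.45
eef_pos: [579.6, -5.0, 189.5]
orientation: [[-0.002, 0.999, 0.04], [0.0, 0.04, -0.999], [-1.0, -0.002, -0.0]]
contact_force: [-0.2, 0.4, -1.9]
width: 48.1
```

Request:
send_rows --steps '[[[0.5, 0, 0, 0, 0, 0], [0.8, 0, 0, 0, 0, 0], [0.9, 0, 0, 0, 0, 0], [0.9, 0, 0, 0, 0, 0], [0.8, 0, 0, 0, 0, 0], [0.6, 0, 0, 0, 0, 0], [0.4, 0, 0, 0, 0, 0], [0.1, 0, 0, 0, 0, 0], [0, 0, 0, 0, 0, 0], [0, 0, 0, 0, 0, 0]]]'

```text
clock: 26.28
eef_pos: [580.5, -4.3, 140.1]
orientation: [[0.001, 0.999, 0.04], [-0.0, 0.04, -0.999], [-1.0, 0.001, 0.0]]
contact_force: [0.2, 0.0, -1.3]
width: 48.5
```

```bash
python3 - <<'E'
from h import *
wrist_find('cork')
o,w,P,m=wrist_find('plate')
cv2.imwrite('pics/w5.png',w['img']);pickle.dump((w,o),open('w5.pkl','wb'))
E
```

```text
t 26.28 pos [580.5  -4.3 140.1] yaw 2.27 F [ 0.2  0.  -1.3] w 48.5 q [-0.2   0.57  1.62  0.    0.94  1.33]
cork [ 264  146  111   27 2887] [319. 159.] z 88.0 (array([642.8,  -1.8]), 63.0, 14.2, -87.7)
cork [ 206  371  338   37 5425] [383. 394.] z 238.2 (array([605.1, -18.8]), 82.9, 3.4, -87.9)
t 26.33 pos [580.6  -4.3 140.3] yaw 2.27 F [ 0.6  0.4 -1.2] w 48.2 q [-0.2   0.57  1.62  0.    0.94  1.33]
plate [  261   172   115   160 13506] [314. 264.] z 141.5 (array([602.3,  -2.9]), 78.5, 50.0, 2.2)
plate [271 360  96  11 915] [318. 365.] z 141.5 (array([540.8,  -5.4]), 49.6, 6.9, -87.6)
```

View pics/w5.png

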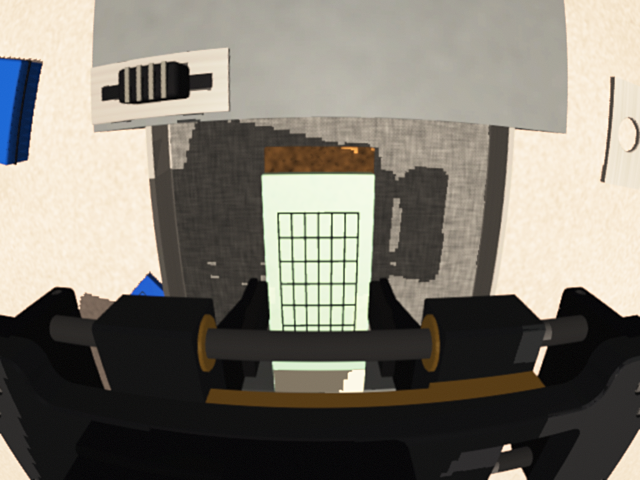

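The plate is held level, underside at TCP −6.7, centre about (582,-3.7) against cork (582,-4.1); the cork edge peeks out evenly at wrist v≈150. Lowering straight.

Request:
send_rows --steps '[[[0.6, 0, 0, 0, 0, 0], [0.8, 0, 0, 0, 0, 0], [0.8, 0, 0, 0, 0, 0], [0.8, 0, 0, 0, 0, 0], [0.6, 0, 0, 0, 0, 0], [0.4, 0, 0, 0, 0, 0], [0.2, 0, 0, 0, 0, 0], [0.15, 0, 0, 0, 0, 0], [0.05, 0, 0, 0, 0, 0], [0, 0, 0, 0, 0, 0]]]'

```text
clock: 27.22
eef_pos: [580.4, -4.4, 95.9]
orientation: [[0.0, 0.999, 0.04], [-0.0, 0.04, -0.999], [-1.0, 0.0, 0.0]]
contact_force: [0.3, -0.0, -0.6]
width: 48.4
```

Request:
send_rows --steps '[[[0.05, 0, 0, 0, 0, 0], [0.05, 0, 0, 0, 0, 0], [0, 0, 0, 0, 0, 0], [0, 0, 0, 0, 0, 0], [0, 0, 0, 0, 0, 0], [0, 0, 0, 0, 0, 0], [0, 0, 0, 0, 0, 0], [0, 0, 0, 0, 0, 0], [0, 0, 0, 0, 0, 0], [0, 0, 0, 0, 0, 0]]]'

```text
clock: 28.05
eef_pos: [580.2, -4.3, 94.8]
orientation: [[0.0, 0.999, 0.04], [-0.0, 0.04, -0.999], [-1.0, 0.0, 0.0]]
contact_force: [-0.9, -1.0, -1.5]
width: 48.7
```

Request:
send_rows --steps '[[[0.05, 0, 0, 0, 0, 0], [0.03, 0, 0, 0, 0, 0], [0, 0, 0, 0, 0, 0], [0, 0, 0, 0, 0, 0], [0, 0, 0, 0, 0, 0], [0, 0, 0, 0, 0, 0], [0, 0, 0, 0, 0, 0], [0, 0, 0, 0, 0, 0], [0, 0, 0, 0, 0, 0], [0, 0, 0, 0, 0, 0]]]'

```text
clock: 28.88
eef_pos: [580.4, -4.3, 94.7]
orientation: [[0.001, 0.999, 0.04], [-0.0, 0.04, -0.999], [-1.0, 0.001, 0.0]]
contact_force: [-1.6, 1.4, 4.9]
width: 48.5
```

Contact felt (force up by about 6 N) right at the expected height. Release, lift and look.

Request:
send_rows --steps '[[[0, 0, 0, 0, 0, 0], [0, 0, 0, 0, 0, 0], [0, 0, 0, 0, 0, 0], [0, 0, 0, 0, 0, 0], [-0.3, 0, 0, 0, 0, 0], [-0.8, 0, 0, 0, 0, 0], [-2.0, 0, 0, 0, 0, 0], [-2.5, 0, 0, 0, 0, 0], [-2.5, 0, 0, 0, 0, 0], [-1.4, 0, 0, 0, 0, 0]]]' --grip 6.2

```text
clock: 29.72
eef_pos: [581.7, -4.6, 192.4]
orientation: [[0.005, 0.999, 0.04], [-0.001, 0.04, -0.999], [-1.0, 0.005, 0.001]]
contact_force: [-0.2, 0.6, 0.6]
width: 61.9
```

```bash
python3 - <<'E'
from h import *
wrist_find('cork')
o,w,P,m=wrist_find('plate')
cv2.imwrite('pics/w6.png',w['img'])
plan((460,-11,190,92.3,13),(455.5,-17,150,92.3,7))
E
```

```text
t 29.72 pos [581.7  -4.6 192.4] yaw 2.27 F [-0.2  0.6  0.6] w 61.9 q [-0.2   0.5   1.58  0.    1.05  1.33]
cork [ 274  144   89  172 3877] [319. 214.] z 88.0 (array([582.1,  -4.2]), 135.1, 62.7, 2.1)
cork [ 235  368  329   40 5227] [406. 393.] z 290.7 (array([605.9, -25.8]), 83.1, 3.1, -87.6)
t 29.77 pos [583.1  -4.8 194.5] yaw 2.28 F [-0.8 -0.3  1.8] w 61.9 q [-0.2   0.5   1.58  0.    1.05  1.33]
plate [ 283  183   68  113 6745] [316. 241.] z 96.1 (array([581. ,  -3.7]), 86.4, 47.9, 3.2)
t 29.82 pos [582.5  -4.7 192.6] yaw 2.28 F [ 0.1 -0.2  0.3] w 61.8 q [-0.2   0.5   1.58  0.    1.05  1.33]
[[0.02, -0.94, 0.01, -6.92, 0, 0], [0.02, -0.94, -0.1, -6.92, 0, 0], [0.02, -0.92, -0.21, -6.92, 0, 0], [0.02, -0.89, -0.32, -6.92, 0, 0], [0.02, -0.84, -0.43, -6.92, 0, 0], [0.02, -0.78, -0.53, -6.92, 0, 0], [0.02, -0.71, -0.62, -6.92, 0, 0], [0.02, -0.63, -0.7, -6.92, 0, 0], [0.02, -0.55, -0.77, -6.92, 0, 0], [0.02, -0.45, -0.83, -6.92, 0, 0]]
[[0.02, -0.34, -0.88, -6.92, 0, 0], [0.02, -0.24, -0.91, -6.92, 0, 0], [0.02, -0.12, -0.94, -6.92, 0, 0], [0.57, -0.08, -0.07, 0.0, 0, 0], [0.57, -0.08, -0.07, 0.0, 0, 0], [0.57, -0.08, -0.07, 0.0, 0, 0], [0.57, -0.08, -0.07, 0.0, 0, 0], [0.57, -0.08, -0.07, 0.0, 0, 0], [0.57, -0.08, -0.07, 0.0, 0, 0], [0.57, -0.08, -0.07, 0.0, 0, 0]]
```

View pics/w6.png

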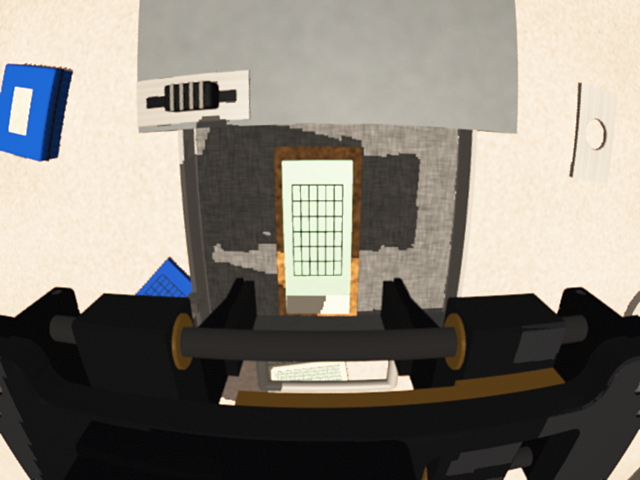

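The picture shows an even cork border all round plate_top (centre (316,237)), cork at (318,232). Tops are at 88 and 96, so the stack is flat and aligned. Closing: shut fingers, go in front of the bar, push gently.

Request:
send_rows --steps '[[[0, -1.0, 0.07, 0, 0, 0], [0, -1.6, 0.07, 0, 0, 0], [0, -1.7, 0.07, 0, 0, 0], [0, -1.7, 0.07, 0, 0, 0], [0, -1.7, 0.07, 0, 0, 0], [0, -1.7, 0.07, 0, 0, 0], [0, -1.7, 0.07, 0, 0, 0], [0, -1.7, 0.07, 0, 0, 0], [0, -1.6, 0.07, 0, 0, 0], [0, -1.1, 0.07, 0, 0, 0]]]' --grip 0

```text
clock: 30.65
eef_pos: [423.0, -17.0, 188.2]
orientation: [[-0.003, 0.999, 0.04], [0.001, 0.04, -0.999], [-1.0, -0.003, -0.001]]
contact_force: [0.2, 0.1, -0.3]
width: 4.7
```

Request:
send_rows --steps '[[[0, 0, 0, 0, 0, 0], [0.8, 0, 0, 0, 0, 0], [1.4, 0, 0, 0, 0, 0], [1.6, 0, 0, 0, 0, 0], [1.6, 0, 0, 0, 0, 0], [1.6, 0, 0, 0, 0, 0], [1.4, 0, 0, 0, 0, 0], [1.0, 0, 0, 0, 0, 0], [0.6, 0, 0, 0, 0, 0], [0, 0, 0, 0, 0, 0]]]'

```text
clock: 31.48
eef_pos: [425.9, -17.4, 87.5]
orientation: [[-0.002, 0.999, 0.04], [0.001, 0.04, -0.999], [-1.0, -0.002, -0.001]]
contact_force: [0.0, -0.6, 0.7]
width: 0.8
```

Request:
send_rows --steps '[[[0, 0.5, 0, 0, 0, 0], [0, 0.5, 0, 0, 0, 0], [0, 0.4, 0, 0, 0, 0], [0, 0.4, 0, 0, 0, 0], [0, 0.5, 0, 0, 0, 0], [0, 0.6, 0, 0, 0, 0], [0, 0.7, 0, 0, 0, 0], [0, 0.8, 0, 0, 0, 0], [0, 0.9, 0, 0, 0, 0], [0, 0.9, 0, 0, 0, 0]]]'

```text
clock: 32.32
eef_pos: [488.5, -14.8, 89.1]
orientation: [[0.0, 0.999, 0.039], [0.0, 0.039, -0.999], [-1.0, 0.0, -0.0]]
contact_force: [-2.1, -0.4, 1.1]
width: 0.0
```

Request:
send_rows --steps '[[[0, 0.9, 0, 0, 0, 0], [0, 0.9, 0, 0, 0, 0], [0, 0.9, 0, 0, 0, 0], [0, 0.9, 0, 0, 0, 0], [0, 0.9, 0, 0, 0, 0], [0, 0.9, 0, 0, 0, 0], [0, 0.8, 0, 0, 0, 0], [0, 0.8, 0, 0, 0, 0], [0, 0.7, 0, 0, 0, 0], [0, 0.6, 0, 0, 0, 0]]]'

```text
clock: 33.15
eef_pos: [571.3, -11.6, 88.9]
orientation: [[0.0, 0.999, 0.04], [0.0, 0.04, -0.999], [-1.0, 0.0, -0.0]]
contact_force: [-0.8, 0.7, 0.5]
width: 0.5
```

Request:
send_rows --steps '[[[0, 0.5, 0, 0, 0, 0], [0, 0.4, 0, 0, 0, 0], [0, 0.4, 0, 0, 0, 0], [0, 0.3, 0, 0, 0, 0], [0, 0.2, 0, 0, 0, 0], [0, 0.1, 0, 0, 0, 0], [0, 0, 0, 0, 0, 0], [0, 0, 0, 0, 0, 0], [0, 0, 0, 0, 0, 0], [0, 0, 0, 0, 0, 0]]]'

```text
clock: 33.98
eef_pos: [589.9, -11.2, 89.3]
orientation: [[0.001, 0.999, 0.039], [-0.0, 0.039, -0.999], [-1.0, 0.001, 0.0]]
contact_force: [-0.3, -0.4, -0.5]
width: 0.3
```

Request:
send_rows --steps '[[[0, 0.15, 0, 0, 0, 0], [0, 0.15, 0, 0, 0, 0], [0, 0.15, 0, 0, 0, 0], [0, 0.15, 0, 0, 0, 0], [0, 0.1, 0, 0, 0, 0], [0, 0.1, 0, 0, 0, 0], [0, 0, 0, 0, 0, 0], [0, 0, 0, 0, 0, 0], [0, 0, 0, 0, 0, 0], [0, 0, 0, 0, 0, 0]]]'

```text
clock: 34.82
eef_pos: [597.8, -10.6, 89.1]
orientation: [[0.001, 0.999, 0.039], [0.0, 0.039, -0.999], [-1.0, 0.001, -0.0]]
contact_force: [0.7, 0.3, 0.0]
width: 0.3
```

Request:
send_rows --steps '[[[0, 0.1, 0, 0, 0, 0], [0, 0.1, 0, 0, 0, 0], [0, 0.1, 0, 0, 0, 0], [0, 0.1, 0, 0, 0, 0], [0, 0, 0, 0, 0, 0], [0, 0, 0, 0, 0, 0], [0, 0, 0, 0, 0, 0], [0, 0, 0, 0, 0, 0], [0, 0, 0, 0, 0, 0], [0, 0, 0, 0, 0, 0]]]'

```text
clock: 35.65
eef_pos: [599.0, -10.4, 88.9]
orientation: [[-0.005, 0.999, 0.04], [0.0, 0.04, -0.999], [-1.0, -0.005, -0.0]]
contact_force: [-6.5, -0.5, 4.5]
width: 0.6
```

The stop is felt at x=599 (6.5 N), exactly where "shut" was predicted. Retract and verify.

Request:
send_rows --steps '[[[0, -0.4, 0, 0, 0, 0], [0, -1.0, 0, 0, 0, 0], [0, -1.5, 0, 0, 0, 0], [0, -1.5, 0, 0, 0, 0], [-1.5, -1.5, 0, 0, 0, 0], [-2.5, -1.0, 0, 0, 0, 0], [-3.0, -1.0, 0, 0, 0, 0], [-3.0, 0, 0, 0, 0, 0], [-2.0, 0, 0, 0, 0, 0], [-1.0, 0, 0, 0, 0, 0]]]'

```text
clock: 36.48
eef_pos: [524.9, -14.0, 222.4]
orientation: [[0.008, 0.999, 0.039], [-0.001, 0.039, -0.999], [-1.0, 0.008, 0.002]]
contact_force: [0.3, -0.7, 0.1]
width: 0.4
```

Request:
send_rows --steps '[[[0, 0, 1.5, 0, 0, 0], [0, 0, 2.5, 0, 0, 0], [0, 0, 3, 0, 0, 0], [0, 0, 3, 0, 0, 0], [0, 0, 3, 0, 0, 0], [0, 0, 3, 0, 0, 0], [0, 0, 2.5, 0, 0, 0], [0, 0, 1, 0, 0, 0], [0, 0, 0, 0, 0, 0], [0, 0, 0, 0, 0, 0]]]'

```text
clock: 37.32
eef_pos: [529.9, -207.9, 218.3]
orientation: [[-0.001, 0.999, 0.038], [0.002, 0.038, -0.999], [-1.0, -0.001, -0.002]]
contact_force: [-0.0, 0.2, 0.7]
width: 0.4
```

```bash
python3 - <<'E'
from h import *
state();d=pickle.load(open('s0.pkl','rb'))
s=snapshot('scene');P=cloud(s);P0=cloud(d['scene'])
for Q in(P0,P):
    p=Q[225:270,262:325].reshape(-1,3);p=p[(p[:,2]>95)&(p[:,2]<118)&(p[:,0]<630)];print('handle',len(p),rect(p),p.min(0).round(1))
cv2.imwrite('pics/s9.png',s['img'])
# changed pixels from start, by depth
e=np.abs(P[...,2]-P0[...,2])>5;n,l,st,c=cv2.connectedComponentsWithStats(e.astype(np.uint8))
for i in range(1,n):
    if st[i,4]>40:print(st[i],c[i].round())
E
```

```text
t 37.32 pos [ 529.9 -207.9  218.3] yaw 2.21 F [-0.   0.2  0.7] w 0.4 q [-0.57  0.46  1.58  0.    1.11  0.96]
handle 187 (array([618.1, -10.1]), 121.3, 23.3, -89.8) [606.4 -70.7 101.8]
handle 187 (array([619. , -10.4]), 120.4, 22.1, -89.7) [607.6 -70.7 102.1]
[  146     0   329   174 29371] [323.  61.]
[22 53 21 22 83] [33. 65.]
[ 9 68 10 18 52] [14. 75.]
[23 68 28 17 73] [36. 76.]
[523  91   7  19  41] [526. 100.]
[478  92  20   9  52] [487.  96.]
[ 0 95 11 16 51] [  5. 102.]
[504  98  15  14  52] [512. 105.]
[207 173  28  37 450] [220. 191.]
[405 255  38  44 620] [424. 278.]
[314 267   7  10  41] [317. 272.]
[  0 300  14  16  66] [  5. 308.]
[   0  308  200  172 8559] [ 84. 410.]
[  0 354  14  17  62] [  5. 362.]
[ 88 354  12  14  52] [ 93. 359.]
[104 404  11  12  47] [108. 408.]
[185 411  13  11  47] [191. 416.]
[203 421  13  15  57] [208. 428.]
[194 429  35  26 232] [214. 440.]
[193 445  63  29 418] [222. 459.]
[249 450  40  30 250] [266. 468.]
[  0 452  40  28 244] [ 17. 465.]
[ 24 463  17  17  86] [ 31. 471.]
[187 462  39  18 164] [205. 473.]
[222 462  17  18  85] [231. 473.]
[ 39 464  18  16 107] [ 47. 472.]
[177 470  17  10  67] [185. 476.]
```

View pics/s9.png

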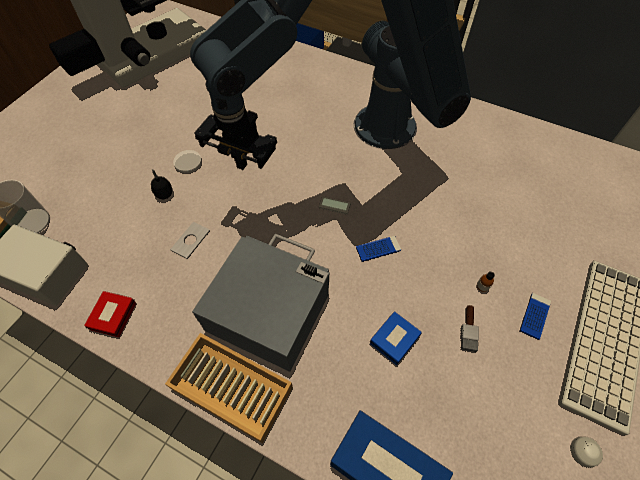

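The drawer is shut: the handle is back within about 1 mm of its start. Only the cork (220,191), the plate (424,278) and the catch (317,272) have changed; the bystanders stand as before. The arm is clear, so I hand in.

```bash
python3 -c "
from bench import job_done
print(job_done())"
```

```text
the job is handed in; nothing more can be done
None
```

I put the second glass plate away in the top drawer on the cork, shut the drawer and handed the job in at about 37 s of the 72 s allowed. No verdict was reported.

- **Drawer:** I slid the catch to its right-hand stop first, without testing whether it was holding. The drawer then opened with about 1.4 N.
- **Cork:** It lay at (582.0, −4.3) mm over the lower plate at about (577, −4.5). That is roughly 5 mm off along x, on purpose, to keep the cork clear of the drawer's front wall. The angle between them was under 1°.
- **Second plate:** It was lowered until about 6 N of contact and then released. The tops measured 88 mm (cork) and 96 mm (plate), and the cork border was even all round.
- **Closing:** I pushed the drawer shut at about 0.1 m/s until the stop was felt. The handle came back to within about 1 mm of where it started.
- **Bench:** The final picture shows the bystanders where they were and the arm touching nothing.

**Checks that disagreed:** the camera views differed by 1–3 mm on some positions. One wrist reading of the plate's angle was 3.2° instead of about 2°, because its white end was not picked up. The stack could not be seen again once the drawer was closed.

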